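# Clamp a glued phone in the bonding press and throw its draw latch

## Task

The back of the black phone has just been glued: lay the phone flat in the nest of the bonding press and fold the lid down on it. Then hook the loop of the draw latch over the keeper on the lid and press the lever over centre until it lies flat against the front, so that the press stays latched on the phone. Leave the other things on the bench where they lie.

Things in the scene. Friction and masses are not known exactly. Their poses are not given: they have to be found in the camera images.
- press: Bonding press, fixed to the bench: grey housing 120 (x) x 190 (y) x 90 mm high, aluminium lid (top at 124 mm when shut), steel draw latch in the middle of the front. Origin: centre of its underside. At yaw 0 its front faces -x, the robot; lid hinge along the rear top edge. Front faces of housing and lid at x = -60 mm; latch and keeper stand on pads 36 mm wide, 13 mm proud.
- nest (a point): Centre of the nest floor, a rubber mat on the housing's top, 10 mm in front of the press's centre, 91.5 mm above the bench (axes as the press). Room for the phone between four black corner stops: 60 mm in x, 118 mm in y; the stops end 96 mm above the bench (4.5 mm above the mat) and leave the middle 82 mm of the long sides open for the fingers. The phone's length lies along y.
- phone: The loose black phone, 112 (x) x 54 (y) mm, 6.5 mm thick (8 mm at the camera bump), about 90 g, lying flat on the bench, back up. Origin: centre of its underside; x along its length, z up. It may go in either way round. Take it by its long edges.
- lid (a joint): Angle of the press lid, rad: 0 = metal down on metal, about 1.6 = standing open. A damped hinge: it stays open near upright, otherwise sinks shut gently (0.3 kg). Shut on the phone it rests on its sprung platen at about 0.05; latching draws it down to about 0.01.
- lid_hinge (a point): Hinge axis of the lid at its middle, along the press's y, 54 mm behind its centre, 94.5 mm above the bench.
- lid_front (a point): Middle of the upper front edge of the lid (moves with it): 114 mm in front of the hinge axis and 29.5 mm above it when shut. The lid is 190 mm wide, its outer (upper) face flat; when it stands open this face looks to the rear.
- keeper (a point): Middle of the keeper's trough floor, on the front of the lid (moves with it; axes as the press when shut). An upturned steel hook 30 mm wide: trough 9.5 mm wide from the lid's pad (x = +5 mm) to the inside of the lip (x = -4.5 mm); lip 2.5 mm thick, its top 5 mm above the trough floor. With the lid shut it is 19 mm in front of the lid's face and 98.5 mm above the bench.
- lever (a joint): Angle of the latch lever, rad: 0 = flat, hanging down along the housing's front (latched), 1.57 = straight out towards the robot, up to 2.4. A stiff pivot that stays where it is left (about 0.035 N m). With the loop hooked it has to be pressed over centre: about 4 N near its tip, most at 0.9, and below about 0.25 it snaps shut by itself.
- lever_pivot (a point): Pivot of the lever: along the press's y, 25 mm in front of the housing's front face, 58 mm above the bench.
- lever_tip (a point): On the lever's outer face near its tip, 46 mm along it from the pivot and 3 mm outside the pivot's axis (turns with it): a steel plate 26 mm wide, 3 mm thick; a curled lip goes on for 8 mm. At lever 0 it is 12 mm above the bench. The outer face looks to the robot at 0, up at 1.57. A hand straight above its lower half would run into lid and keeper: lean it back.
- loop (a joint): Angle of the loop against the lever, rad: 0 = pointing up along the shut lever; grows as it folds outwards. In the side view the loop leans from upright away from the housing by (loop - lever). Its pivot is 14 mm from the lever's: 13.15 mm along the lever towards the tip and 4.8 mm behind it. A stiff pivot that stays where it is left (0.014 N m).
- loop_bar (a point): Middle of the loop's crossbar, 57.2 mm from the loop's pivot: a steel pin 5 mm thick along the press's y that turns freely in the loop and ends in two red knobs, 10 mm thick, 60 mm apart outside to outside, by which it can be gripped. It goes behind the keeper's lip. The loop's side rods run either side of lever and keeper, 47 mm over all. Seated, the bar's centre is 2.5 mm above the trough floor.
- platen: The sprung, rubber-faced pressure plate under the lid, 44 x 88 mm. Origin: centre of its underside (moves with the lid); at lid 0 it would be 95.5 mm above the bench, over the nest.
- glue_syringe: glue syringe with a yellow cap, about 21 x 96 x 21 mm, lying. Not part of the job.
- spudger: thin black plastic prying tool, 10 x 150 x 4 mm, lying. Not part of the job.
- tweezers: steel tweezers, 14 x 124 x 8 mm, lying. Not part of the job.
- alcohol_jar: white round jar with a cap, 60 mm across, 74 mm high, standing. Not part of the job.
- screwdriver_violet: small dark precision screwdriver, 147 mm long, lying. Not part of the job.
- marker: white marker pen with a red cap, 135 mm long, lying behind the press. Not part of the job.
- flush_cutters: red-handled cutters, 115 mm long, lying at the right. Not part of the job.
Mind the look-alikes: they are no part of the job. What is shaped like the phone but white or yellow is not meant.

How it is judged:
By the outcome, as a careful person would: the job done as asked, in the order asked, and still so for the second after the job is handed in, with the robot touching nothing.
It also fails if it takes over 67 s, if anything falls off the work surface, if the arm or the gripper's body presses on something with over 40 N, if the wrist force passes 120 N, or if a joint passes its speed limit or range.

## Robot

A 6-joint arm with a two-finger parallel gripper is mounted at the origin on a cart in front of the work surface, level with it; the furniture and walls round the work are solid. World frame = base frame: x ahead of the robot, y to its left, z up, the work surface at z = 0. Lengths are in mm, angles in rad, forces in N, time in s.
With the tool pointing down it reaches from about 400 to 925 mm from the base axis. Payload 12.5 kg.
Tool frame: the origin (TCP) lies midway between the tips of the shut fingers; the grasp point (between the pads) lies 19 mm behind it; z points along the fingers, y is the line along which they close (so a half turn about z gives the same grasp; the last joint's range is limited). The gripper opens to 95 mm and grips with 3 to 60 N. Pads are 20 mm wide; open, the fingers measure 119 mm over their backs; the gripper's body (75 mm by 180 mm) begins 59 mm behind the grasp point.
Start: joints at [-1.383, 0.491, 1.559, -0, 1.092, -0.106], TCP at [181.018, -598.23, 214.661] pointing down, gripper open.
Joint ranges: [-3.1, 3.1], [-0.84, 2.19], [0.05, 2.79], [-1.13, 4.28], [0.06, 2.93], [-2.69, 2.69]. Speed limits (rad/s): [2.22, 2.22, 2.79, 3.14, 3.14, 3.14].

## Interface

Orientations are given as [roll, pitch, yaw] about the fixed x, y, z axes, in that order (R = Rz(yaw) Ry(pitch) Rx(roll)).
In Python, from cell import state, viewer, env, models gives the robot as it stands. The module is installed in compiled form; this text tells all that it offers.
- The arm moves only by the tool arm_command, never from a script. Its argument "rows" is a list of rows, each a list of 2 entries, a list of its own where there are three numbers: the shift along the tool's x, y, z normalised to -1 to 1, where 1 is 0.25 m, then the turn about the tool's z normalised to -1 to 1, where 1 is pi rad. A call has exactly 5 rows; each row shifts and turns the commanded pose from where the row before left it, along the tool's axes as they then stand; what a row does not reach is not made up. A row lasts 1/10 s, in which the tool goes at most 50 mm and 8.59 degrees, less where a joint would pass 70% of its speed; a pose out of reach is approached as far as the arm can. A call with a number of a shift or a turn outside -1 to 1 is refused whole. A call with a gripper value outside its range is refused whole. "claw" is the opening, from 0 (shut) to 1 (fully open), set as the call begins (left out, the last holds). The fingers move at their own pace and stop on an object; the grip force is fixed at half the most. Time passes only in rows, so rows that do not move let the fingers close, or fill a call up. It gives the time, the measured TCP pose, the force, the opening and the grip force at its end, in the units of the state.
- state(): the state, without advancing time (a new reading comes with each control period).
- viewer.read_camera(name): name is "scene" or "side" or "wrist"; returns (picture, depth): 420x560x3 uint8, red, green, blue; 420x560 float32, mm along the optical axis (not along the pixel's ray), 0 where there is no reading.
- viewer.get_calibration(name): a dict with "camera_matrix" (3x3 intrinsics, pixels), "world_to_cam" (4x4, takes a point from world to camera coordinates). Camera axes: x right, y up, looking along -z (the intrinsics and any distortion apply to the point x, -y, -z); pixel columns grow to the right and rows downward; lengths in mm; the calibration is good to about 2 mm. A picture is of the moment at which its call begins: read the wrist's pose just before it. get_calibration takes no time and is no camera call; for the wrist camera it gives the pose at the moment of the call.
- env.job_done(): hands the job in; it is judged then, once.
Trained networks look in the newest picture that a camera, given by its name, has taken for a name from the list of things; names that differ only in an ending like _2 or _b are one class to them, and where a whole thing is asked for, a point or a joint stands for the part that bears it (a point fixed in the world has none). Each returns a list of dicts, best first, with "confidence" (0 to 1); they miss things now and then, are a little off and sometimes report something else, mostly with a low value. They report only what shows in the picture. A call takes as long as a camera call. They do not tell look-alikes from the thing itself.
- models.search_frame(camera, label): "position" ([x, y, z] in mm, in world coordinates, good to about 4 mm: the middle of the surface that is visible of it).
- models.mark_of(camera, label): "position" ([x, y, z] in mm, in world coordinates, good to about 4 mm: a listed point, or the origin of a listed thing).
The state is a dict: "t": time; "joints": joint angles; "qvel": joint speeds; "tau": joint torques, N m; "eef_pos": TCP position; "tcp_rot": TCP orientation; "ft_force": force on the tool from outside, world axes, zero at the start; "moment": the same for the moment, N m; "opening": opening from 0.0 (shut) to 1.0 (fully open); "grip_force": force on a finger pad.
Only numpy, scipy, OpenCV 4.12 (cv2) and the standard library are available. Lean on these libraries where they do the work, as an engineer would, in place of code of your own. Each camera call takes 0.05 s, during which the arm holds its last target. There are 200 camera calls.

## Working session

There is one attempt and no reset: what is moved stays moved. The work goes in short steps, Python scripts to look and compute and a tool call to move; the robot and the scene stay as the last step left them, time stands still between calls to the robot, and variables do not carry over. Pictures are saved under pics/ and viewed, at most 10 in all, crops included, and the job is handed in when it is done.

Besides the shell and the picture viewer there is one more tool, called after "Emit:" as name(argument=value, ...), one argument or row to a line, values as JSON. arm_command: Moves the arm, as the interface text tells. Scaled input: -1 to 1 covers 0.25 m each way for a shift and pi rad each way for a turn. Its arguments: {"type":"object","properties":{"rows":{"type":"array","items":{"type":"array"}},"claw":{"type":"number"}},"required":["rows"]}

```bash
mkdir -p pics && cat > h.py <<'E'
from cell import state, viewer, env, models
import numpy as np, cv2
np.set_printoptions(precision=1,suppress=True)
def save(n,f):
    p,d=viewer.read_camera(n); cv2.imwrite('pics/'+f,p[:,:,::-1]); return p,d
def cloud(n,d):
    c=viewer.get_calibration(n);K=np.array(c['camera_matrix']);T=np.linalg.inv(np.array(c['world_to_cam']))
    v,u=np.mgrid[:d.shape[0],:d.shape[1]]
    P=np.stack([(u-K[0,2])/K[0,0]*d,-(v-K[1,2])/K[1,1]*d,-d,np.ones_like(d)],-1)@T.T
    P=P[...,:3];P[d==0]=np.nan
    return P
E
python3 - <<'E'
from h import *
for n in ('scene','side'):
    p,d=save(n,n+'0.png'); c=viewer.get_calibration(n)
    print(n,c.keys(),np.linalg.inv(c['world_to_cam'])[:3,3])
    for l in ('press','nest','phone','lid_front','lid_hinge','keeper','lever_pivot','lever_tip','loop_bar','platen'):
        print(l,[(np.array(r['position']),round(r['confidence'],2)) for r in models.mark_of(n,l)][:3])
print(state())
a=cv2.imread('pics/scene0.png');b=cv2.imread('pics/side0.png')
E
```

```text
scene dict_keys(['camera_matrix', 'world_to_cam']) [-593.9  518.7  838.3]
press []
nest []
phone [(array([434.1, 432.1,  -0.1]), 0.9), (array([ 419.3, -415. ,   -0.2]), 0.83), (array([499.7,  34.1,  -4.6]), 0.59)]
lid_front [(array([ 633. , -185.5,  209.7]), 0.88)]
lid_hinge [(array([ 608.5, -180. ,   91.8]), 0.87)]
keeper [(array([ 609. , -190. ,  225.3]), 0.64)]
lever_pivot [(array([ 607.5, -186.9,  226.6]), 0.66)]
lever_tip []
loop_bar []
platen [(array([ 605.2, -184.3,  158.8]), 0.57)]
side dict_keys(['camera_matrix', 'world_to_cam']) [ 364.6 1080.5  897.2]
press [(array([ 550.8, -192.2,    4.4]), 0.86), (array([ 609.7, -480.3,   -4.7]), 0.25)]
nest [(array([ 541. , -192.3,   93.5]), 0.83)]
phone [(array([434.5, 437.7,   1. ]), 0.86), (array([497.1,  33.8,   2. ]), 0.85), (array([ 417.9, -410.1,   -0.2]), 0.69)]
lid_front [(array([ 634.2, -181.6,  209. ]), 0.87)]
lid_hinge [(array([ 608. , -183.6,   93.8]), 0.85), (array([497.1,  34.4,   2.7]), 0.4)]
keeper [(array([ 608.9, -181.4,  223.1]), 0.93)]
lever_pivot [(array([ 472.1, -202.1,   59.6]), 0.62), (array([587.3, 411.3,  -1.3]), 0.62)]
lever_tip [(array([598.5, 246.2,   0.6]), 0.58), (array([ 426.6, -204.1,   67.9]), 0.49)]
loop_bar [(array([ 421.1, -202. ,  104. ]), 0.44)]
platen []
{'t': 1.1, 'joints': array([-1.4,  0.5,  1.6,  0. ,  1.1, -0.1]), 'qvel': array([0., 0., 0., 0., 0., 0.]), 'tau': array([  0. , -61.2, -25.8,   0.1,   0. ,   0. ]), 'eef_pos': array([ 181. , -598.2,  214.7]), 'tcp_rot': array([3.1, 0. , 0.3]), 'ft_force': array([-0.2, -0.6,  0.1]), 'moment': array([-0., -0.,  0.]), 'grip_force': 0.0, 'opening': 1.0016185838648475}
```

View pics/scene0.png

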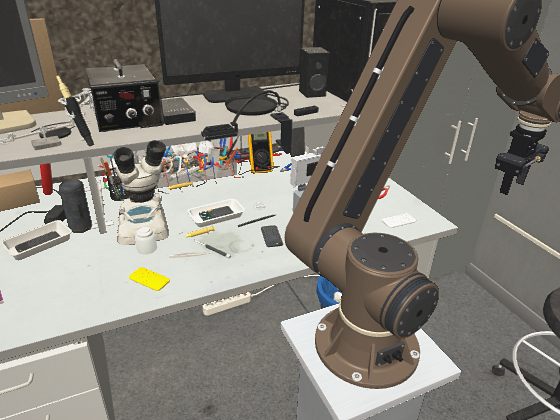

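View pics/side0.png

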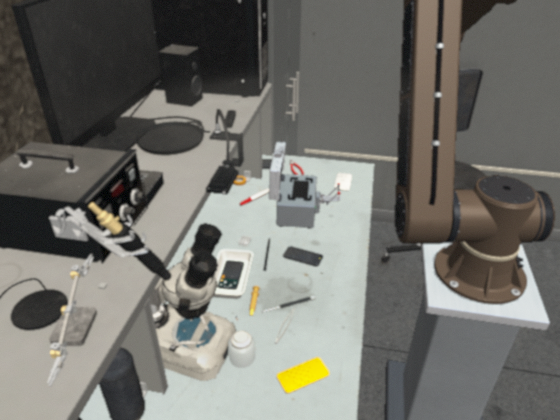

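```bash
cat >> h.py <<'E'
from scipy.spatial.transform import Rotation as Ro
def plan(xyz,yaw,start=None,n=None):
    "rows (normalised) from the present/commanded pose to xyz,yaw (tool down)"
    s=state(); p=np.array(s['eef_pos']);y=s['tcp_rot'][2]
    if start is not None: p=np.array(start[:3],float);y=start[3]
    d=np.array(xyz,float)-p; dy=(yaw-y+np.pi)%(2*np.pi)-np.pi
    n=n or int(np.ceil(max(np.linalg.norm(d)/49,abs(dy)/.147)))
    print('n rows',n,'d',d,'dyaw',round(dy,3),'from',p,round(y,3))
    for i in range(n):
        yy=y+dy*i/n
        X=np.array([np.cos(yy),np.sin(yy),0]);Y=np.array([np.sin(yy),-np.cos(yy),0])
        t=d/n
        print([[round(X@t/250,3),round(Y@t/250,3),round(-t[2]/250,4)],round(-dy/n/np.pi,4)])
E
python3 - <<'E'
from h import *
s=state();print(s['tcp_rot'].tolist())
R=Ro.from_euler('xyz',s['tcp_rot']).as_matrix()
for n in ('scene','side'):
    p,d=viewer.read_camera(n);P=cloud(n,d);Q=P.reshape(-1,3)
    if n=='scene':
        L=(Q-s['eef_pos'])@R; L=L[np.linalg.norm(L,axis=1)<330]
        for z in range(-260,20,20):
            k=L[(L[:,2]>=z)&(L[:,2]<z+20)]
            if len(k)>3: print(z,len(k),k.min(0),k.max(0))
    g=p.max(-1)
    k=(np.hypot(P[...,0]-498,P[...,1]-34)<80)&(g<90)&(P[...,2]>2)&(P[...,2]<14)
    q=P[k];print(n,len(q),q.mean(0),cv2.minAreaRect(q[:,:2].astype(np.float32)),cv2.fitLine(q[:,:2].astype(np.float32),cv2.DIST_L2,0,.01,.01).ravel())
    # press: housing/ lid top points
    k=(abs(P[...,0]-551)<110)&(abs(P[...,1]+190)<120)&(P[...,2]>60)
    q=P[k];
    for lo,hi in ((84,100),(200,215),(215,240)):
        m=q[(q[:,2]>lo)&(q[:,2]<hi)]
        if len(m)>5: print(lo,len(m),cv2.minAreaRect(m[:,:2].astype(np.float32)))
plan([440,-60,330],0.135)
E
```

```text
[3.1414743200908104, 1.2822468509199325e-07, 0.29378245556027616]
-260 227 [ -63.   -80.7 -259.7] [  66.8  -24.4 -240.1]
-240 296 [ -62.8  -47.1 -239.8] [  64.1   -1.2 -220. ]
-220 203 [ -40.9  -45.9 -219.9] [  41.3    6.9 -200. ]
-200 238 [ -36.6  -41.2 -200. ] [  35.5   18.8 -180. ]
-180 258 [ -36.4  -59.  -179.7] [  34.3    8.6 -160. ]
-160 164 [ -23.9  -55.8 -160. ] [  21.3   16.  -140.1]
-140 313 [ -34.3  -95.7 -140. ] [  32.    86.8 -120. ]
-120 366 [ -35.6  -95.5 -120. ] [  34.5   92.8 -100.1]
-100 304 [ -35.2  -88.8 -100. ] [ 35.5  83.8 -80. ]
-80 62 [-33.2 -87.7 -80. ] [ 29.5  76.  -60. ]
-60 82 [-12.8 -63.5 -59.7] [ 14.2  58.6 -40.2]
-40 94 [-11.4 -61.7 -39.6] [ 11.6  55.7 -20.2]
-20 105 [-11.6 -61.5 -19.9] [12.1 52.8 -0.4]
scene 152 [477.9  40.5   6.8] ((495.8785705566406, 37.245277404785156), (52.948368072509766, 114.02753448486328), 77.09102630615234) [  1.   -0.2 477.9  40.5]
84 77 ((593.9002685546875, -107.42518615722656), (30.238000869750977, 70.014892578125), 46.103153228759766)
200 158 ((608.5039672851562, -138.91607666015625), (33.88128662109375, 104.59982299804688
[... 1073 characters left out ...]
float64(-0.0355)], np.float64(0.0039)]
[[np.float64(0.116), np.float64(-0.143), np.float64(-0.0355)], np.float64(0.0039)]
[[np.float64(0.114), np.float64(-0.144), np.float64(-0.0355)], np.float64(0.0039)]
[[np.float64(0.112), np.float64(-0.146), np.float64(-0.0355)], np.float64(0.0039)]
[[np.float64(0.11), np.float64(-0.147), np.float64(-0.0355)], np.float64(0.0039)]
[[np.float64(0.109), np.float64(-0.148), np.float64(-0.0355)], np.float64(0.0039)]
[[np.float64(0.107), np.float64(-0.15), np.float64(-0.0355)], np.float64(0.0039)]
[[np.float64(0.105), np.float64(-0.151), np.float64(-0.0355)], np.float64(0.0039)]
[[np.float64(0.103), np.float64(-0.152), np.float64(-0.0355)], np.float64(0.0039)]
```

```bash
python3 - <<'E'
from h import *
plan([470,-195,340],0.12,n=10)
E
```

```text
n rows 10 d [289.  403.2 125.4] dyaw -0.174 from [ 181.  -598.2  214.6] 0.294
[[np.float64(0.157), np.float64(-0.121), np.float64(-0.0501)], np.float64(0.0055)]
[[np.float64(0.155), np.float64(-0.124), np.float64(-0.0501)], np.float64(0.0055)]
[[np.float64(0.153), np.float64(-0.126), np.float64(-0.0501)], np.float64(0.0055)]
[[np.float64(0.151), np.float64(-0.129), np.float64(-0.0501)], np.float64(0.0055)]
[[np.float64(0.149), np.float64(-0.132), np.float64(-0.0501)], np.float64(0.0055)]
[[np.float64(0.146), np.float64(-0.134), np.float64(-0.0501)], np.float64(0.0055)]
[[np.float64(0.144), np.float64(-0.137), np.float64(-0.0501)], np.float64(0.0055)]
[[np.float64(0.142), np.float64(-0.139), np.float64(-0.0501)], np.float64(0.0055)]
[[np.float64(0.139), np.float64(-0.142), np.float64(-0.0501)], np.float64(0.0055)]
[[np.float64(0.137), np.float64(-0.144), np.float64(-0.0501)], np.float64(0.0055)]
```

Emit:
arm_command(
  rows=[
    [[0.15,-0.12,-0.05],0.0055],
    [[0.15,-0.12,-0.05],0.0055],
    [[0.15,-0.12,-0.05],0.0055],
    [[0.145,-0.125,-0.05],0.0055],
    [[0.145,-0.125,-0.05],0.0055],
  ],
)

```text
t: 1.7
eef_pos: [321.5, -401.7, 277.8]
tcp_rot: [3.141, -0.0, 0.206]
ft_force: [0.8, -1.1, 0.4]
opening: 1.002
grip_force: 0.0
```

Emit:
arm_command(
  rows=[
    [[0.14,-0.13,-0.05],0.0055],
    [[0.14,-0.13,-0.05],0.0055],
    [[0.14,-0.13,-0.05],0.0055],
    [[0.13,-0.14,-0.05],0.0055],
    [[0.13,-0.14,-0.05],0.0055],
  ],
)

```text
t: 2.2
eef_pos: [460.2, -207.2, 340.4]
tcp_rot: [3.141, -0.0, 0.12]
ft_force: [0.5, -0.2, -0.0]
opening: 0.997
grip_force: 0.0
```

```bash
python3 - <<'E'
from h import *
s=state();print(s['eef_pos'],s['tcp_rot'])
p,d=save('wrist','w1.png');P=cloud('wrist',d);np.save('w1.npy',P)
print(np.linalg.inv(viewer.get_calibration('wrist')['world_to_cam'])[:3,3])
for l in ('press','nest','lid_front','lid_hinge','keeper','lever_pivot','lever_tip','loop_bar','platen'):
    print(l,[(np.array(r['position']),round(r['confidence'],2)) for r in models.mark_of('wrist',l)][:2])
print(state()['eef_pos'],state()['tcp_rot'])
E
```

```text
[ 460.2 -207.2  340.4] [ 3.1 -0.   0.1]
[ 542.3 -194.   512.1]
press [(array([ 555.4, -186.9,    1.3]), 0.79), (array([ 707.2, -241.7,   -2.9]), 0.53)]
nest [(array([ 549.6, -190.4,   85.3]), 0.72)]
lid_front [(array([ 631.7, -182.8,  212.9]), 0.6)]
lid_hinge [(array([ 608.9, -188.3,   93.9]), 0.72)]
keeper [(array([ 606.8, -189.3,  226.2]), 0.95), (array([499. ,  34.7,   1.6]), 0.46)]
lever_pivot [(array([ 471. , -196.3,   54.5]), 0.73)]
lever_tip [(array([ 423.7, -205.3,   61.5]), 0.89)]
loop_bar [(array([ 418.1, -206.6,  101.2]), 0.58)]
platen [(array([ 604.5, -185.6,  161.6]), 0.82), (array([ 610.4, -188.5,   98.1]), 0.64)]
[ 458.9 -210.   339.4] [-3.1  0.   0.1]
```

View pics/w1.png

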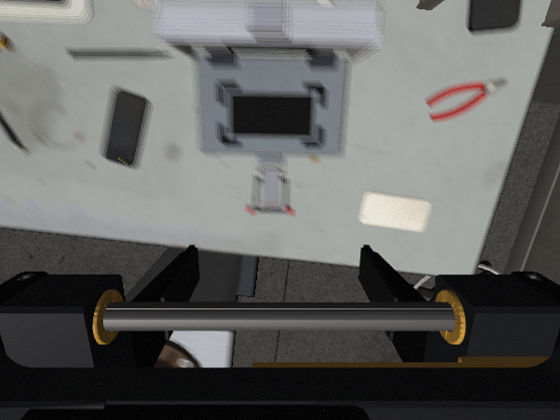

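```bash
python3 - <<'E'
from h import *
p,d=save('wrist','w2.png');P=cloud('wrist',d);np.save('w2.npy',P)
s=state();print(s['eef_pos'],s['tcp_rot'])
cv2.imwrite('pics/w2c.png',cv2.resize(cv2.imread('pics/w2.png')[40:230,80:400],None,fx=2.5,fy=2.5,interpolation=cv2.INTER_CUBIC))
g=p.max(-1)
k=(np.hypot(P[...,0]-498,P[...,1]-35)<80)&(g<110)&(P[...,2]>2)&(P[...,2]<14)
q=P[k];print(len(q),q.mean(0),cv2.minAreaRect(q[:,:2].astype(np.float32)))
def rect(lo,hi,c,r):
    m=P[(P[...,2]>lo)&(P[...,2]<hi)&(np.hypot(P[...,0]-c[0],P[...,1]-c[1])<r)];print(lo,hi,len(m),m.mean(0),cv2.minAreaRect(m[:,:2].astype(np.float32)))
rect(86,98,(545,-190),120);rect(94.2,98,(541,-190),75);rect(200,218,(615,-185),120);rect(218,245,(615,-185),80)
k=(P[...,2]>50)&(p[...,0]>p[...,1]*1.6)&(p[...,0]>90)&(np.hypot(P[...,0]-420,P[...,1]+205)<60)
q=P[k];print('red',len(q));[print(q[m].mean(0)) for m in (q[:,1]>-205,q[:,1]<=-205)]
k=(P[...,2]>20)&(P[...,0]<495)&(abs(P[...,1]+203)<14); q=P[k]
for x in range(400,490,8):
    m=q[(q[:,0]>=x)&(q[:,0]<x+8)]
    if len(m): print(x,len(m),np.median(m,0),m[:,2].max())
E
```

```text
[ 459.  -209.9  339.4] [-3.1  0.   0.1]
2576 [501.8  31.5   5.7] ((500.1804504394531, 32.51833724975586), (54.54979705810547, 111.07022094726562), 78.31734466552734)
86 98 14224 [ 556.7 -191.    90.1] ((521.01220703125, -194.56463623046875), (190.37835693359375, 188.74267578125), 5.669641494750977)
94.2 98 732 [ 547.4 -189.6   95.3] ((545.9779663085938, -192.02273559570312), (74.66996765136719, 133.49185180664062), 6.169634819030762)
200 218 7999 [ 617.6 -184.9  208.2] ((618.6049194335938, -184.7110137939453), (32.24063491821289, 190.43667602539062), 5.923743724822998)
218 245 1314 [ 614.9 -185.   227.2] ((616.0410766601562, -184.74656677246094), (25.35674476623535, 29.439043045043945), 7.204090118408203)
red 52
[ 421.6 -177.9  103.1]
[ 427.8 -231.6  103.4]
416 92 [ 421.8 -201.    65.6] 102.79090416883122
424 155 [ 426.6 -204.3   63.3] 103.68271881021855
432 98 [ 435.8 -203.4   61.9] 64.12041631246353
440 95 [ 444.  -202.6   61.5] 63.54347130825249
448 94 [ 452.1 -202.    61. ] 63.459603583613784
456 105 [ 460.1 -202.4   60.5] 62.33264998370993
464 97 [ 468.  -201.7   60.8] 65.26748085279172
472 111 [ 475.8 -203.6   62.4] 443.5746244514871
480 9160 [ 484.9 -202.6  454.9] 464.14155643194135
488 1260 [ 489.2 -207.4  431.8] 464.3701941423348
```

View pics/w2c.png

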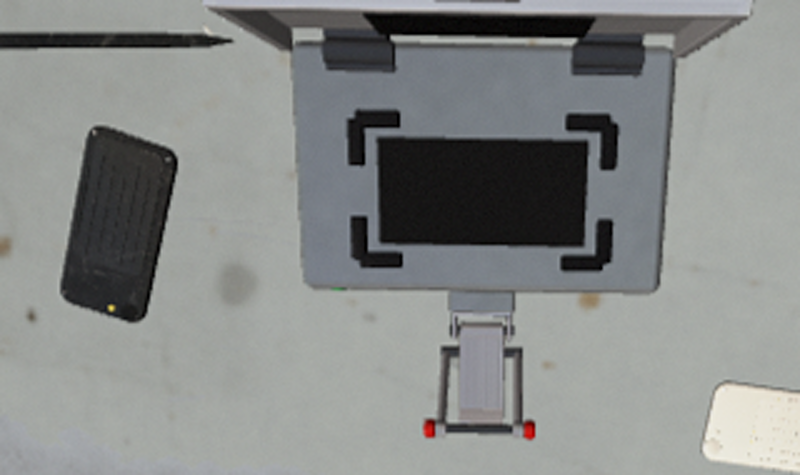

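```bash
sed -i 's/print(\[\[round(X@t.*/print([[float(round(X@t\/250,3)),float(round(Y@t\/250,3)),float(round(-t[2]\/250,4))],float(round(-dy\/n\/np.pi,4))])/' h.py && python3 - <<'E'
from h import *
print(state()['eef_pos'],state()['tcp_rot'].tolist())
plan([500.2,32.5,100],-.204,n=10)
E
```

```text
[ 459.  -209.9  339.4] [-3.141470631201518, 0.0002661614790517852, 0.11937561551562315]
n rows 10 d [  41.2  242.4 -239.4] dyaw -0.323 from [ 459.  -209.9  339.4] 0.119
[[0.028, -0.094, 0.0958], 0.0103]
[[0.025, -0.095, 0.0958], 0.0103]
[[0.022, -0.096, 0.0958], 0.0103]
[[0.019, -0.097, 0.0958], 0.0103]
[[0.016, -0.097, 0.0958], 0.0103]
[[0.012, -0.098, 0.0958], 0.0103]
[[0.009, -0.098, 0.0958], 0.0103]
[[0.006, -0.098, 0.0958], 0.0103]
[[0.003, -0.098, 0.0958], 0.0103]
[[-0.0, -0.098, 0.0958], 0.0103]
```

Emit:
arm_command(
  rows=[
    [[0.028,-0.094,0.096],0.0103],
    [[0.025,-0.095,0.096],0.0103],
    [[0.022,-0.096,0.096],0.0103],
    [[0.019,-0.097,0.096],0.0103],
    [[0.016,-0.097,0.096],0.0103],
  ],
  claw=0.8,
)

```text
t: 3.25
eef_pos: [480.1, -87.4, 218.8]
tcp_rot: [3.141, -0.0, -0.043]
ft_force: [0.8, -0.8, 1.1]
opening: 0.805
grip_force: 0.0
```

Emit:
arm_command(
  rows=[
    [[0.012,-0.098,0.096],0.0103],
    [[0.009,-0.098,0.096],0.0103],
    [[0.006,-0.098,0.096],0.0103],
    [[0.003,-0.098,0.096],0.0103],
    [[0,-0.098,0.096],0.0103],
  ],
)

```text
t: 3.75
eef_pos: [500.8, 33.7, 98.7]
tcp_rot: [3.142, -0.0, -0.205]
ft_force: [-0.1, -0.8, 0.3]
opening: 0.801
grip_force: 0.0
```

Emit:
arm_command(
  rows=[
    [[0,0,0],0],
    [[0,0,0],0],
    [[0,0,0],0],
    [[0,0,0],0],
    [[0,0,0],0],
  ],
)

```text
t: 4.25
eef_pos: [500.9, 32.6, 100.3]
tcp_rot: [-3.142, -0.001, -0.203]
ft_force: [0.1, 0.5, -0.4]
opening: 0.797
grip_force: 0.0
```

```bash
python3 - <<'E'
from h import *
plan([500.2,32.5,1.5],-.204,n=5)
E
```

```text
n rows 5 d [ -0.7  -0.1 -98.8] dyaw -0.001 from [500.9  32.6 100.3] -0.203
[[-0.001, 0.0, 0.0791], 0.0]
[[-0.001, 0.0, 0.0791], 0.0]
[[-0.001, 0.0, 0.0791], 0.0]
[[-0.001, 0.0, 0.0791], 0.0]
[[-0.001, 0.0, 0.0791], 0.0]
```

Emit:
arm_command(
  rows=[
    [[-0.002,0,0.12],0],
    [[0,0,0.12],0],
    [[0,0,0.09],0],
    [[0,0,0.04],0],
    [[0,0,0.018],0],
  ],
)

```text
t: 4.75
eef_pos: [500.0, 33.2, 2.2]
tcp_rot: [3.141, 0.001, -0.203]
ft_force: [-0.4, 0.3, 0.4]
opening: 0.8
grip_force: 0.0
```

Emit:
arm_command(
  rows=[
    [[0,0,0.004],0],
    [[0,0,0.002],0],
    [[0,0,0],0],
    [[0,0,0],0],
    [[0,0,0],0],
  ],
  claw=0.4,
)

```text
t: 5.25
eef_pos: [500.5, 33.4, 1.8]
tcp_rot: [-3.142, -0.001, -0.203]
ft_force: [-1.4, -0.8, 7.0]
opening: 0.564
grip_force: 30.0
```

Emit:
arm_command(
  rows=[
    [[0,0,0],0],
    [[0,0,0],0],
    [[0,0,0],0],
    [[0,0,0],0],
    [[0,0,0],0],
  ],
  claw=0.4,
)

```text
t: 5.75
eef_pos: [500.5, 33.4, 1.8]
tcp_rot: [-3.142, -0.001, -0.202]
ft_force: [-0.7, -0.3, 7.5]
opening: 0.561
grip_force: 30.0
```

```bash
cat >> h.py <<'E'
O=np.array([555.65,-190.96]);PY=.104
def W(x,y,z):
    c,s=np.cos(PY),np.sin(PY);return [O[0]+c*x-s*y,O[1]+s*x+c*y,z]
def L(p=None):
    p=state()['eef_pos'] if p is None else p
    c,s=np.cos(PY),np.sin(PY);d=np.array(p[:2])-O;return np.array([c*d[0]+s*d[1],-s*d[0]+c*d[1],p[2]])
E
python3 - <<'E'
from h import *
w=W(-62,0,135);print(w)
plan(w,PY+np.pi/2,start=[500.5,33.4,61.8,-.203],n=14)
E
```

```text
[np.float64(493.9849938954756), np.float64(-197.39638268975477), 135]
n rows 14 d [  -6.5 -230.8   73.2] dyaw 1.878 from [500.5  33.4  61.8] -0.203
[[0.011, 0.065, -0.0209], -0.0427]
[[0.003, 0.066, -0.0209], -0.0427]
[[-0.006, 0.066, -0.0209], -0.0427]
[[-0.015, 0.064, -0.0209], -0.0427]
[[-0.023, 0.062, -0.0209], -0.0427]
[[-0.031, 0.058, -0.0209], -0.0427]
[[-0.039, 0.053, -0.0209], -0.0427]
[[-0.046, 0.048, -0.0209], -0.0427]
[[-0.052, 0.041, -0.0209], -0.0427]
[[-0.057, 0.034, -0.0209], -0.0427]
[[-0.061, 0.026, -0.0209], -0.0427]
[[-0.064, 0.018, -0.0209], -0.0427]
[[-0.065, 0.009, -0.0209], -0.0427]
[[-0.066, 0.0, -0.0209], -0.0427]
```

Emit:
arm_command(
  rows=[
    [[0,0,-0.03],0],
    [[0,0,-0.08],0],
    [[0,0,-0.1],0],
    [[0,0,-0.1],0],
    [[0,0,-0.09],0],
  ],
)

```text
t: 6.25
eef_pos: [500.0, 33.5, 102.7]
tcp_rot: [3.142, -0.0, -0.202]
ft_force: [0.1, 0.5, -0.6]
opening: 0.563
grip_force: 30.0
```

Emit:
arm_command(
  rows=[
    [[0.011,0.065,-0.026],-0.0427],
    [[0.003,0.066,-0.026],-0.0427],
    [[-0.006,0.066,-0.026],-0.0427],
    [[-0.015,0.064,-0.026],-0.0427],
    [[-0.023,0.062,-0.026],-0.0427],
  ],
)

```text
t: 6.75
eef_pos: [497.6, -49.7, 134.4]
tcp_rot: [3.141, -0.0, 0.474]
ft_force: [-0.5, -0.5, -1.1]
opening: 0.565
grip_force: 30.0
```

Emit:
arm_command(
  rows=[
    [[-0.031,0.058,0],-0.0427],
    [[-0.039,0.053,0],-0.0427],
    [[-0.046,0.048,0],-0.0427],
    [[-0.052,0.041,0],-0.0427],
    [[-0.057,0.034,0],-0.0427],
  ],
)

```text
t: 7.25
eef_pos: [495.3, -132.3, 134.1]
tcp_rot: [3.141, 0.0, 1.144]
ft_force: [0.3, -0.2, -1.3]
opening: 0.567
grip_force: 30.0
```

Emit:
arm_command(
  rows=[
    [[-0.061,0.026,0],-0.0427],
    [[-0.064,0.018,0],-0.0427],
    [[-0.065,0.009,0],-0.0427],
    [[-0.066,0,0],-0.0427],
    [[0,0,0],0],
  ],
)

```text
t: 7.75
eef_pos: [493.6, -199.2, 134.0]
tcp_rot: [3.141, 0.001, 1.677]
ft_force: [0.9, 0.2, -1.2]
opening: 0.568
grip_force: 30.0
```

```bash
python3 - <<'E'
from h import *
p,d=save('wrist','w3.png');P=cloud('wrist',d)
s=state();print(s['eef_pos'],s['tcp_rot'],L(),s['opening'])
g=p.max(-1)
R=Ro.from_euler('xyz',s['tcp_rot']).as_matrix()
p2,d2=save('side','s3.png');Q=cloud('side',d2).reshape(-1,3);q=np.array([L(x) for x in Q[(abs(Q[:,0]-610)<40)&(abs(Q[:,1]+185)<110)&(Q[:,2]>150)&(Q[:,2]<215)]])
for z in range(150,215,10):
    m=q[(q[:,2]>=z)&(q[:,2]<z+10)]; print(z,len(m),np.percentile(m[:,0],[0,2,10,98]))
plan(W(-43,0,135),PY+np.pi/2,n=5)
cv2.imwrite('pics/m3.png',np.hstack([cv2.imread('pics/w3.png')[:300,100:460],cv2.resize(cv2.imread('pics/s3.png')[120:240,220:380],(400,300))]))
E
```

```text
[ 493.5 -198.2  133.9] [3.1 0.  1.7] [-62.6  -0.7 133.9] 0.5667309331213397
150 34 [51.2 51.6 52.  79. ]
160 35 [49.  49.  51.9 79. ]
170 42 [49.1 49.3 50.  78.5]
180 36 [48.7 48.8 49.2 78.8]
190 28 [48.8 48.9 51.  78.5]
200 179 [47.4 47.8 49.  78.7]
210 82 [12.9 47.7 51.7 77.2]
n rows 5 d [19.4  2.2  1.1] dyaw 0.003 from [ 493.5 -197.6  133.9] 1.671
[[0.0, 0.016, -0.0009], -0.0002]
[[0.0, 0.016, -0.0009], -0.0002]
[[0.0, 0.016, -0.0009], -0.0002]
[[0.0, 0.016, -0.0009], -0.0002]
[[0.0, 0.016, -0.0009], -0.0002]
```

View pics/m3.png

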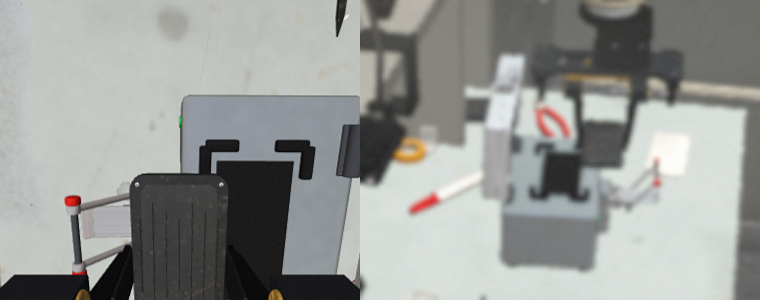

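Emit:
arm_command(
  rows=[
    [[0.002,0.02,0.03],0],
    [[0,0.02,0.04],0],
    [[0,0,0.04],0],
    [[0,0,0.018],0],
    [[0,0,0.006],0],
  ],
)

```text
t: 8.35
eef_pos: [503.3, -195.9, 99.1]
tcp_rot: [-3.14, -0.001, 1.675]
ft_force: [-0.1, -0.2, 0.3]
opening: 0.564
grip_force: 30.0
```

Emit:
arm_command(
  rows=[
    [[0,0.012,0],0],
    [[0,0.01,0],0],
    [[0,0.006,0],0],
    [[0,0.004,0],0],
    [[0,0,0],0],
  ],
)

```text
t: 8.85
eef_pos: [511.8, -195.4, 100.3]
tcp_rot: [3.141, 0.0, 1.676]
ft_force: [-0.8, -0.1, -1.0]
opening: 0.565
grip_force: 30.0
```

```bash
python3 - <<'E'
from h import *
s=state();print(s['eef_pos'],s['tcp_rot'],L(),s['ft_force'])
p2,d2=viewer.read_camera('side');Q=cloud('side',d2).reshape(-1,3);q=np.array([L(x) for x in Q[(abs(Q[:,0]-610)<40)&(abs(Q[:,1]+185)<110)&(Q[:,2]>150)&(Q[:,2]<215)]])
for z in range(150,215,10):
    m=q[(q[:,2]>=z)&(q[:,2]<z+10)]; print(z,len(m),np.percentile(m[:,0],[2,10,98]))
q=np.array([L(x) for x in Q[(abs(Q[:,0]-510)<80)&(abs(Q[:,1]+192)<70)&(Q[:,2]>92)&(Q[:,2]<112)]])
print(np.percentile(q,[2,50,98],axis=0))
E
```

```text
[ 511.8 -195.4  100.3] [3.1 0.  1.7] [-44.1   0.1 100.3] [-0.8 -0.1 -1. ]
150 31 [51.5 52.3 79.1]
160 34 [50.7 51.7 78.8]
170 35 [43.2 51.5 78.8]
180 39 [30.8 35.3 78.6]
190 54 [18.2 22.2 78.9]
200 172 [34.2 48.3 78.6]
210 101 [17.3 39.5 76.5]
[[-70.1 -58.5  92.1]
 [-32.    9.7 104. ]
 [ 27.   67.8 109. ]]
```

Emit:
arm_command(
  rows=[
    [[0,0.004,0],0],
    [[0,0.003,0],0],
    [[0,0.003,0],0],
    [[0,0.003,0],0],
    [[0,0,0],0],
  ],
)

```text
t: 9.4
eef_pos: [514.9, -195.0, 100.1]
tcp_rot: [3.142, 0.0, 1.675]
ft_force: [-0.6, -1.0, -0.9]
opening: 0.56
grip_force: 30.0
```

Emit:
arm_command(
  rows=[
    [[0,0.003,0],0],
    [[0,0.003,0],0],
    [[0,0.003,0],0],
    [[0,0.003,0],0],
    [[0,0,0],0],
  ],
)

```text
t: 9.9
eef_pos: [517.9, -194.8, 100.1]
tcp_rot: [3.142, 0.0, 1.675]
ft_force: [0.4, 0.5, -0.3]
opening: 0.563
grip_force: 30.0
```

Emit:
arm_command(
  rows=[
    [[0,0.003,0],0],
    [[0,0.003,0],0],
    [[0,0.003,0],0],
    [[0,0,0],0],
    [[0,0,0],0],
  ],
)

```text
t: 10.4
eef_pos: [520.1, -194.5, 100.1]
tcp_rot: [3.141, 0.0, 1.676]
ft_force: [0.1, 0.7, -0.2]
opening: 0.559
grip_force: 30.0
```

```bash
python3 - <<'E'
from h import *
p2,d2=save('side','s4.png');Q=cloud('side',d2).reshape(-1,3);q=np.array([L(x) for x in Q[(abs(Q[:,0]-620)<60)&(abs(Q[:,1]+185)<110)&(Q[:,2]>100)&(Q[:,2]<215)]])
for z in range(110,215,20):
    m=q[(q[:,2]>=z)&(q[:,2]<z+10)]; print(z,len(m),np.percentile(m[:,0],[2,10,98,100]))
print([(L(r['position']),r['confidence']) for r in models.mark_of('side','lid_front')])
cv2.imwrite('pics/s4c.png',cv2.resize(cv2.imread('pics/s4.png')[120:240,220:380],None,fx=4.5,fy=4.5,interpolation=cv2.INTER_CUBIC))
E
```

```text
110 32 [54.8 57.6 82.4 82.8]
130 26 [55.2 57.6 82.1 82.1]
150 37 [54.7 55.9 81.9 81.9]
170 35 [43.8 54.8 81.5 81.8]
190 66 [ 8.6 11.7 84.6 84.7]
210 69 [ 7.8 15.7 79.2 80.8]
[(array([ 84.5,   3.6, 211.8]), 0.61), (array([-84.7,   0.6,  63.2]), 0.41)]
```

View pics/s4c.png

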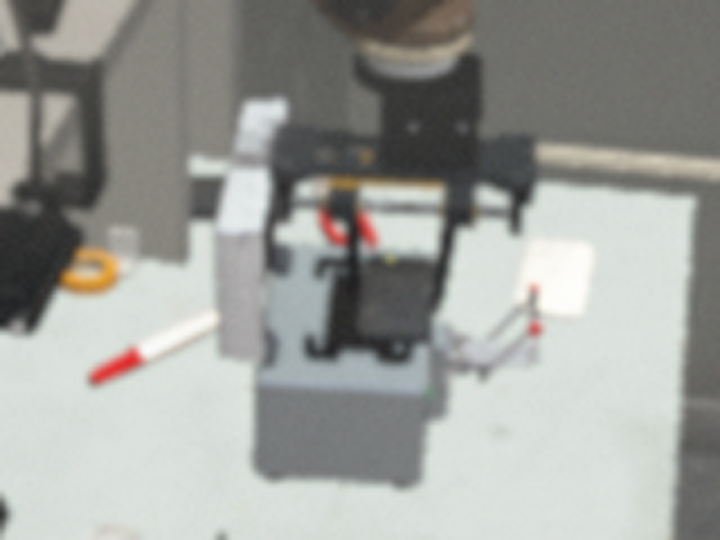

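Emit:
arm_command(
  rows=[
    [[0,0,0.004],0],
    [[0,0,0.004],0],
    [[0,0,0.001],0],
    [[0,0,0],0],
    [[0,0,0],0],
  ],
)

```text
t: 11.0
eef_pos: [520.1, -194.6, 98.0]
tcp_rot: [3.141, 0.0, 1.675]
ft_force: [0.4, 0.2, 0.9]
opening: 0.561
grip_force: 30.0
```

Emit:
arm_command(
  rows=[
    [[0,0,0],0],
    [[0,0,0],0],
    [[0,0,0],0],
    [[0,0,0],0],
    [[0,0,0],0],
  ],
  claw=0.66,
)

```text
t: 11.5
eef_pos: [520.1, -194.5, 98.0]
tcp_rot: [3.141, 0.0, 1.675]
ft_force: [1.1, 0.5, 1.9]
opening: 0.66
grip_force: 0.0
```

Emit:
arm_command(
  rows=[
    [[0,0,-0.02],0],
    [[0,-0.01,-0.04],0],
    [[0,-0.04,-0.08],0],
    [[0,-0.08,-0.08],0],
    [[0,-0.08,-0.04],0],
  ],
)

```text
t: 12.0
eef_pos: [467.4, -200.2, 164.8]
tcp_rot: [3.14, 0.001, 1.676]
ft_force: [1.0, -0.7, 0.9]
opening: 0.657
grip_force: 0.0
```

```bash
python3 - <<'E'
from h import *
print(L(),state()['tcp_rot'])
p,d=save('wrist','w5.png');P=cloud('wrist',d).reshape(-1,3)
q=np.array([L(x) for x in P[(P[:,2]>92.5)&(P[:,2]<112)&(np.hypot(P[:,0]-545,P[:,1]+192)<100)]])
print(len(q),np.percentile(q,[1,50,99],axis=0))
p2,d2=viewer.read_camera('side');Q=cloud('side',d2).reshape(-1,3);q=np.array([L(x) for x in Q[(abs(Q[:,0]-525)<80)&(abs(Q[:,1]+192)<50)&(Q[:,2]>88)&(Q[:,2]<112)]])
for x in range(-80,30,8):
    m=q[(q[:,0]>=x)&(q[:,0]<x+8)]
    if len(m): print(x,len(m),np.median(m[:,2]),m[:,2].max())
# move to front: yaw PY, x -84, z 150
plan(W(-84,0,155),PY)
E
```

```text
[-88.7   0.  164.8] [3.1 0.  1.7]
11001 [[-63.3 -54.5  92.6]
 [-28.6  24.  101.3]
 [ 59.4  73.3 111.1]]
-64 28 104.57017426806652 109.87445565260441
-56 51 104.32809596027414 107.83723841996311
-48 47 103.4690417229998 106.83525519270188
-40 46 102.6392961986619 105.90228294728024
-32 44 100.93264993039247 104.72033129255283
-24 42 100.1059939458869 102.41244102920075
-16 43 99.4893000166038 102.61496207386858
-8 41 92.63994146913137 99.92361017845315
0 38 91.75480955908597 94.62467660817697
8 42 92.056401214424 96.74164017312978
16 40 91.25046631144966 98.06768796154029
24 37 90.81993466431913 97.73606141539085
n rows 11 d [ 5.6  0.5 -9.9] dyaw -1.571 from [ 466.5 -200.2  164.9] 1.675
[[-0.0, 0.002, 0.0036], 0.0455]
[[0.0, 0.002, 0.0036], 0.0455]
[[0.001, 0.002, 0.0036], 0.0455]
[[0.001, 0.002, 0.0036], 0.0455]
[[0.001, 0.002, 0.0036], 0.0455]
[[0.001, 0.002, 0.0036], 0.0455]
[[0.002, 0.001, 0.0036], 0.0455]
[[0.002, 0.001, 0.0036], 0.0455]
[[0.002, 0.001, 0.0036], 0.0455]
[[0.002, 0.001, 0.0036], 0.0455]
[[0.002, 0.0, 0.0036], 0.0455]
```

View pics/w5.png

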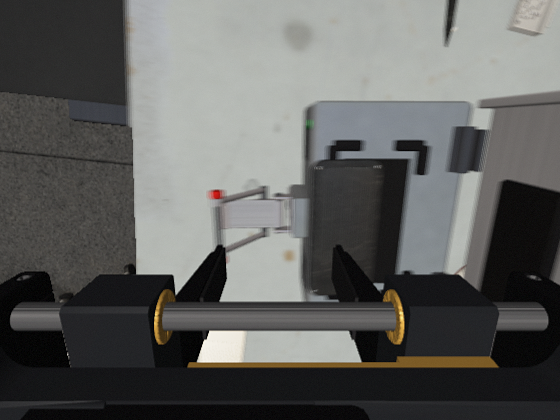

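Emit:
arm_command(
  rows=[
    [[0,0.002,0],0.0455],
    [[0,0.002,0],0.0455],
    [[0.001,0.002,0],0.0455],
    [[0.001,0.002,0],0.0455],
    [[0.001,0.002,0],0.0455],
  ],
  claw=0,
)

```text
t: 12.6
eef_pos: [470.9, -199.7, 162.8]
tcp_rot: [-3.141, 0.0, 0.955]
ft_force: [0.7, -0.2, -0.4]
opening: 0.296
grip_force: 0.0
```

Emit:
arm_command(
  rows=[
    [[0.001,0.002,0],0.0455],
    [[0.002,0.001,0],0.0455],
    [[0.002,0.001,0],0.0455],
    [[0.002,0.001,0],0.0455],
    [[0.002,0.001,0],0.0455],
  ],
)

```text
t: 13.1
eef_pos: [473.7, -199.5, 162.8]
tcp_rot: [-3.142, 0.0, 0.24]
ft_force: [0.1, 0.0, 0.1]
opening: 0.004
grip_force: 0.0
```

Emit:
arm_command(
  rows=[
    [[0.002,0,0],0.0455],
    [[0,0,0],0],
    [[0,0,0],0],
    [[0,0,0],0],
    [[0,0,0],0],
  ],
)

```text
t: 13.6
eef_pos: [473.7, -199.4, 162.9]
tcp_rot: [3.142, 0.0, 0.105]
ft_force: [-0.7, -0.2, 0.4]
opening: 0.006
grip_force: 0.0
```

```bash
python3 - <<'E'
from h import *
s=state();print(L(),s['tcp_rot'],s['opening']); plan(W(-82,0,96),PY,n=5)
E
```

```text
[-82.3   0.1 162.9] [3.1 0.  0.1] 0.006305377019467454
n rows 5 d [  0.4  -0.1 -66.9] dyaw -0.001 from [ 473.7 -199.4  162.9] 0.105
[[0.0, 0.0, 0.0535], 0.0001]
[[0.0, 0.0, 0.0535], 0.0001]
[[0.0, 0.0, 0.0535], 0.0001]
[[0.0, 0.0, 0.0535], 0.0001]
[[0.0, 0.0, 0.0535], 0.0001]
```

Emit:
arm_command(
  rows=[
    [[0,0,0.07],0],
    [[0,0,0.08],0],
    [[0,0,0.07],0],
    [[0,0,0.035],0],
    [[0,0,0.014],0],
  ],
)

```text
t: 14.1
eef_pos: [473.5, -199.3, 95.0]
tcp_rot: [-3.141, 0.001, 0.104]
ft_force: [-0.1, 0.5, -0.1]
opening: 0.005
grip_force: 0.0
```

Emit:
arm_command(
  rows=[
    [[0.02,0,0],0],
    [[0.02,0,0],0],
    [[0.02,0,0],0],
    [[0.015,0,0],0],
    [[0.01,0,0],0],
  ],
)

```text
t: 14.6
eef_pos: [495.3, -197.2, 95.9]
tcp_rot: [3.141, -0.0, 0.103]
ft_force: [-0.4, -0.1, -0.7]
opening: 0.005
grip_force: 0.1
```

Emit:
arm_command(
  rows=[
    [[0.012,0,0],0],
    [[0.012,0,0],0],
    [[0.008,0,0],0],
    [[0.006,0,0],0],
    [[0.006,0,0],0],
  ],
)

```text
t: 15.1
eef_pos: [505.8, -196.1, 95.6]
tcp_rot: [3.142, 0.0, 0.103]
ft_force: [-0.0, 0.1, 0.9]
opening: 0.001
grip_force: 0.2
```

```bash
python3 - <<'E'
from h import *
s=state();print(L(),s['tcp_rot'],s['ft_force'])
p2,d2=viewer.read_camera('side');Q=cloud('side',d2).reshape(-1,3);q=np.array([L(x) for x in Q[(abs(Q[:,0]-525)<80)&(abs(Q[:,1]+192)<70)&(Q[:,2]>88)&(Q[:,2]<112)]])
q=q[abs(q[:,1]-35)<18]
for x in range(-80,30,6):
    m=q[(q[:,0]>=x)&(q[:,0]<x+6)]
    if len(m): print(x,len(m),np.median(m[:,2]).round(1),m[:,2].max().round(1))
E
```

```text
[-50.1   0.1  95.6] [3.1 0.  0.1] [-0.   0.1  0.9]
-62 5 89.6 90.7
-56 11 89.9 92.5
-50 10 92.7 97.9
-44 12 91.7 98.3
-38 14 95.5 100.9
-32 11 98.9 100.7
-26 13 98.8 101.1
-20 12 98.7 100.8
-14 14 99.2 101.8
-8 11 98.8 100.9
-2 14 98.9 102.1
4 15 98.3 101.4
10 13 98.1 103.3
16 10 90.9 97.8
22 8 94.8 98.7
28 11 90.8 94.1
```

Emit:
arm_command(
  rows=[
    [[-0.01,0,-0.01],0],
    [[-0.02,0,-0.08],0],
    [[-0.02,0,-0.19],0],
    [[0,0,-0.19],0],
    [[0,0,-0.17],0],
  ],
)

```text
t: 15.65
eef_pos: [492.9, -197.3, 258.1]
tcp_rot: [3.141, -0.001, 0.103]
ft_force: [0.7, 0.2, -0.6]
opening: 0.005
grip_force: 0.0
```

```bash
python3 - <<'E'
from h import *
s=state();print(L(),s['tcp_rot'])
p,d=viewer.read_camera('wrist');p,d=save('wrist','w6.png');P=cloud('wrist',d);Q=P.reshape(-1,3)
q=np.array([L(x) for x in Q[(abs(Q[:,0]-545)<80)&(abs(Q[:,1]+192)<80)&(Q[:,2]>85)&(Q[:,2]<112)]])
for b in (-45,-30,0,30,45):
  m=q[abs(q[:,1]-b)<6]
  print(b,[(x,round(float(np.median(m[(m[:,0]>=x)&(m[:,0]<x+4)][:,2])),1)) for x in range(-48,28,4) if ((m[:,0]>=x)&(m[:,0]<x+4)).any()])
k=q[(q[:,2]>96.8)&(q[:,2]<102)];print('phone',len(k),cv2.minAreaRect(k[:,:2].astype(np.float32)))
for n in ('side','scene'):
  p2,d2=viewer.read_camera(n);S=cloud(n,d2).reshape(-1,3)
  for x in range(640,900,20):
    m=S[(S[:,0]>x)&(S[:,0]<x+20)&(S[:,1]>-300)&(S[:,1]<-70)]
    if len(m): print(n,x,len(m),m[:,2].max().round(0),end=';')
E
```

```text
[-63.1   0.2 258.1] [ 3.1 -0.   0.1]
-45 [(-48, 91.4), (-44, 90.9), (-40, 91.2), (-36, 93.8), (-32, 93.9), (-28, 93.8), (-24, 93.8), (-20, 94.0), (-16, 93.6), (-12, 93.8), (-8, 94.0), (-4, 93.8), (0, 94.0), (4, 93.9), (8, 93.9), (12, 93.9), (16, 86.3), (20, 91.5), (24, 91.6)]
-30 [(-48, 86.3), (-44, 85.9), (-40, 92.3), (-36, 93.9), (-32, 93.9), (-28, 93.8), (-24, 93.7), (-20, 93.9), (-16, 94.0), (-12, 93.9), (-8, 93.9), (-4, 93.9), (0, 94.1), (4, 93.8), (8, 93.9), (12, 93.9), (16, 86.2), (20, 86.1), (24, 85.9)]
0 [(-48, 85.9), (-44, 86.0), (-40, 86.4), (-36, 94.0), (-32, 94.1), (-28, 93.9), (-24, 93.8), (-20, 94.2), (-16, 94.1), (-12, 93.9), (-8, 94.2), (-4, 94.1), (0, 94.1), (4, 94.1), (8, 94.1), (12, 93.9), (16, 86.4), (20, 85.9), (24, 86.0)]
30 [(-48, 86.1), (-44, 86.1), (-40, 86.2), (-36, 93.7), (-32, 93.9), (-28, 94.2), (-24, 94.1), (-20, 94.2), (-16, 93.9), (-12, 93.7), (-8, 94.1), (-4, 94.2), (0, 94.1), (4, 94.2), (8, 93.9), (12, 93.8), (16, 91.0), (20, 86.1), (24, 86.0)]
45 [(-48, 91.6), (-44, 91.3), (-40, 86.0), (-36, 93.5), (-32, 93.6), (-28, 94.2), (-24, 93.8), (-20, 94.1), (-16, 94.1), (-12, 94.2), (-8, 94.1), (-4, 93.8), (0, 94.0), (4, 93.8), (8, 94.0), (12, 94.0), (16, 86.2), (20, 91.4), (24, 91.6)]
phone 227 ((35.50905227661133, -1.4275360107421875), (148.71435546875, 52.18806457519531), 89.9947509765625)
side 640 201 213.0;side 660 215 18.0;side 680 230 20.0;side 700 443 304.0;side 720 544 300.0;side 740 423 394.0;side 760 522 382.0;side 780 376 361.0;side 800 343 310.0;side 820 336 312.0;side 840 373 311.0;side 860 292 309.0;side 880 202 310.0;scene 640 67 209.0;scene 660 48 -741.0;scene 680 56 -740.0;scene 700 46 -740.0;scene 720 50 293.0;scene 740 56 293.0;scene 760 56 293.0;scene 780 58 292.0;scene 800 101 309.0;scene 820 145 296.0;scene 840 148 300.0;scene 860 122 300.0;scene 880 112 300.0;
```

View pics/w6.png

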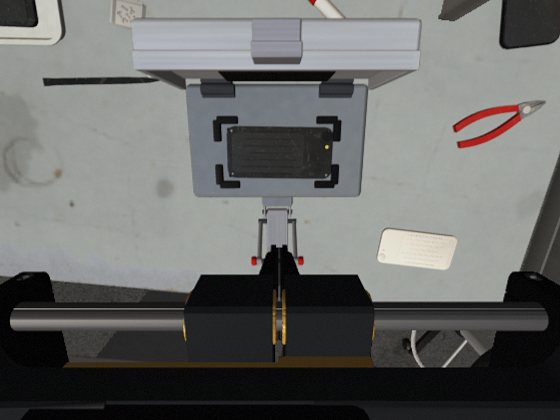

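```bash
python3 - <<'E'
from h import *
plan(W(44,0,258),PY+np.pi/2,n=11)
E
```

```text
n rows 11 d [106.3  11.    1.6] dyaw 1.572 from [ 493.1 -197.3  256.4] 0.103
[[0.039, 0.0, -0.0006], -0.0455]
[[0.038, 0.006, -0.0006], -0.0455]
[[0.037, 0.011, -0.0006], -0.0455]
[[0.035, 0.016, -0.0006], -0.0455]
[[0.033, 0.021, -0.0006], -0.0455]
[[0.029, 0.025, -0.0006], -0.0455]
[[0.025, 0.029, -0.0006], -0.0455]
[[0.021, 0.033, -0.0006], -0.0455]
[[0.016, 0.035, -0.0006], -0.0455]
[[0.011, 0.037, -0.0006], -0.0455]
[[0.005, 0.038, -0.0006], -0.0455]
```

Emit:
arm_command(
  rows=[
    [[0.039,0,0],-0.0455],
    [[0.038,0.006,0],-0.0455],
    [[0.037,0.011,0],-0.0455],
    [[0.035,0.016,0],-0.0455],
    [[0.033,0.021,0],-0.0455],
  ],
  claw=1,
)

```text
t: 16.35
eef_pos: [541.3, -192.2, 253.8]
tcp_rot: [-3.139, 0.001, 0.824]
ft_force: [0.9, 0.2, 0.0]
opening: 0.368
grip_force: 0.0
```

Emit:
arm_command(
  rows=[
    [[0.029,0.025,0],-0.0455],
    [[0.025,0.029,0],-0.0455],
    [[0.021,0.033,0],-0.0455],
    [[0.016,0.035,0],-0.0455],
    [[0.011,0.037,0],-0.0455],
  ],
)

```text
t: 16.85
eef_pos: [589.2, -187.3, 253.6]
tcp_rot: [-3.139, -0.001, 1.538]
ft_force: [-0.5, -0.4, 0.5]
opening: 0.789
grip_force: 0.0
```

Emit:
arm_command(
  rows=[
    [[0.005,0.038,0],-0.0455],
    [[0,0,0],0],
    [[0,0,0],0],
    [[0,0,0],0],
    [[0,0,0],0],
  ],
)

```text
t: 17.35
eef_pos: [598.6, -186.7, 255.5]
tcp_rot: [-3.141, -0.0, 1.673]
ft_force: [0.9, -0.1, -0.4]
opening: 0.996
grip_force: 0.0
```

```bash
python3 - <<'E'
from h import *
s=state();print(L(),s['tcp_rot'],s['opening'])
E
```

```text
[ 43.1  -0.2 255.5] [-3.1 -0.   1.7] 0.9955816331943752
```

Emit:
arm_command(
  rows=[
    [[0,0.008,0.04],0],
    [[0,0,0.08],0],
    [[0,0,0.08],0],
    [[0,0,0.06],0],
    [[0,0,0.02],0],
  ],
)

```text
t: 17.85
eef_pos: [600.2, -186.1, 183.5]
tcp_rot: [-3.139, -0.001, 1.675]
ft_force: [0.7, -0.4, 0.3]
opening: 1.0
grip_force: 0.0
```

Emit:
arm_command(
  rows=[
    [[0,-0.02,0],0],
    [[0,-0.03,0],0],
    [[0,-0.04,0],0],
    [[0,-0.04,0],0],
    [[0,-0.04,0],0],
  ],
)

```text
t: 18.35
eef_pos: [557.9, -191.0, 186.4]
tcp_rot: [3.14, 0.001, 1.675]
ft_force: [2.5, -0.2, 2.2]
opening: 0.998
grip_force: 1.4
```

Emit:
arm_command(
  rows=[
    [[0,-0.04,-0.02],0],
    [[0,-0.04,-0.03],0],
    [[0,-0.03,-0.05],0],
    [[0,-0.01,-0.1],0],
    [[0,0,-0.12],0],
  ],
)

```text
t: 18.85
eef_pos: [527.6, -193.9, 266.8]
tcp_rot: [-3.14, -0.001, 1.675]
ft_force: [0.0, -0.7, -0.1]
opening: 1.002
grip_force: 0.0
```

```bash
python3 - <<'E'
from h import *
s=state();print(L(),s['tcp_rot'],s['opening'])
save('side','s7.png');print([(L(r['position']),r['confidence']) for r in models.mark_of('side','lid_front')])
print([(L(r['position']),r['confidence']) for r in models.mark_of('side','keeper')])
plan(W(-126,0,240),PY)
E
```

```text
[-28.2  -0.  266.8] [-3.1 -0.   1.7] 1.0018875344039808
[(array([-129. ,   -2.7,   67. ]), 0.43)]
[(array([ -4.5,   1.7, 212.8]), 0.8)]
n rows 11 d [-98.6  -9.8 -28. ] dyaw -1.571 from [ 528.9 -194.3  268. ] 1.675
[[0.0, -0.036, 0.0102], 0.0455]
[[-0.005, -0.036, 0.0102], 0.0455]
[[-0.01, -0.035, 0.0102], 0.0455]
[[-0.015, -0.033, 0.0102], 0.0455]
[[-0.019, -0.03, 0.0102], 0.0455]
[[-0.023, -0.027, 0.0102], 0.0455]
[[-0.027, -0.024, 0.0102], 0.0455]
[[-0.03, -0.02, 0.0102], 0.0455]
[[-0.033, -0.015, 0.0102], 0.0455]
[[-0.035, -0.01, 0.0102], 0.0455]
[[-0.036, -0.005, 0.0102], 0.0455]
```

Emit:
arm_command(
  rows=[
    [[0,-0.038,0.01],0.0455],
    [[-0.005,-0.037,0.01],0.0455],
    [[-0.01,-0.036,0.01],0.0455],
    [[-0.015,-0.034,0.01],0.0455],
    [[-0.02,-0.031,0.01],0.0455],
  ],
)

```text
t: 19.5
eef_pos: [481.4, -198.3, 252.4]
tcp_rot: [-3.14, 0.0, 0.955]
ft_force: [-0.0, -0.1, 0.1]
opening: 0.994
grip_force: 0.0
```

Emit:
arm_command(
  rows=[
    [[-0.024,-0.028,0.01],0.0455],
    [[-0.028,-0.025,0.01],0.0455],
    [[-0.031,-0.02,0.01],0.0455],
    [[-0.034,-0.016,0.01],0.0455],
    [[-0.036,-0.01,0.01],0.0455],
  ],
)

```text
t: 20.0
eef_pos: [435.0, -202.9, 240.0]
tcp_rot: [-3.141, 0.001, 0.24]
ft_force: [-0.0, -0.4, -0.2]
opening: 1.001
grip_force: 0.0
```

Emit:
arm_command(
  rows=[
    [[-0.037,-0.005,0.01],0.0455],
    [[0,0,0],0],
    [[0,0,0],0],
    [[0,0,0],0],
    [[0,0,0],0],
  ],
)

```text
t: 20.5
eef_pos: [427.1, -204.1, 238.1]
tcp_rot: [3.142, 0.0, 0.105]
ft_force: [-0.3, -0.3, 1.3]
opening: 1.003
grip_force: 0.0
```

```bash
python3 - <<'E'
from h import *
p,d=save('wrist','w8.png');P=cloud('wrist',d)
s=state();print(L(),s['tcp_rot'].tolist(),s['opening'])
def red(n,p,P):
    k=(P[...,2]>50)&(p[...,0]>p[...,1]*1.6)&(p[...,0]>90)&(np.hypot(P[...,0]-425,P[...,1]+205)<60)
    q=np.array([L(x) for x in P[k]]);
    if len(q):[print(n,m.sum(),q[m].mean(0),q[m].max(0)) for m in (q[:,1]>0,q[:,1]<=0)]
red('w',p,P)
p2,d2=save('side','s8.png');red('s',p2,cloud('side',d2))
for n in ('wrist','side'):
  for l in ('lid_front','keeper','loop_bar','lever_tip','lever_pivot'): print(n,l,[(L(r['position']),round(r['confidence'],2)) for r in models.mark_of(n,l)][:2])
Q=P.reshape(-1,3);q=np.array([L(x) for x in Q[(Q[:,2]>40)&(Q[:,2]<160)&(Q[:,0]>400)&(abs(Q[:,1]+192)<100)]])
for x in range(-150,80,10):
    m=q[(q[:,0]>=x)&(q[:,0]<x+10)&(abs(q[:,1])<12)]; 
    if len(m): print(x,np.median(m[:,2]).round(1),end=';')
E
```

```text
[-129.3    0.3  238.1] [3.141531460639811, -1.530315161923923e-05, 0.10487701132290761] 1.0023763594604356
w 46 [-132.2   26.7  103.6] [-128.1   29.3  105.2]
w 43 [-132.2  -27.3  103.5] [-128.7  -24.9  105.5]
s 4 [-133.3   27.7  103. ] [-131.5   29.9  105.8]<stdin>:7: RuntimeWarning: Mean of empty slice.
  ret = um.true_divide(
Traceback (most recent call last):
ValueError: zero-size array to reduction operation maximum which has no identity
```

View pics/w8.png

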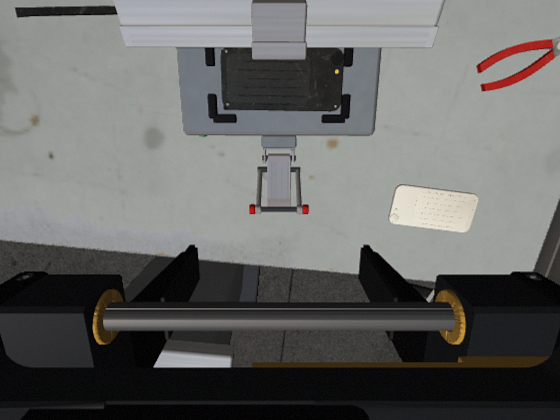

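```bash
cat > lid.py <<'E'
from h import *
for n in ('wrist','side'):
  viewer.read_camera(n)
  for l in ('lid_front','keeper','loop_bar','lever_tip'): print(n,l,[(L(r['position']),round(r['confidence'],2)) for r in models.mark_of(n,l)][:2])
print(state()['t'],L())
E
python3 lid.py
```

```text
wrist lid_front []
wrist keeper [(array([ -5.3,  -3.1, 212.2]), 0.8)]
wrist loop_bar [(array([-135.9,    0.5,  100.3]), 0.88)]
wrist lever_tip [(array([-132.6,   -1.2,   62.9]), 0.59), (array([  25.1, -294. ,   -1.5]), 0.37)]
side lid_front [(array([ 26.3,   2.7, 211.1]), 0.78), (array([ -5.6, 496.8,  -0.4]), 0.39)]
side keeper [(array([ -4.9,   4.7, 209.3]), 0.98), (array([-13.4,  -1.1,  95.4]), 0.17)]
side loop_bar [(array([-135.7,    2.8,  103.1]), 0.51), (array([ -7.9,   1.1, 209.8]), 0.27)]
side lever_tip [(array([-11.3,  -2.2,  90.8]), 0.52), (array([-131.5,   -2.7,   68.9]), 0.45)]
21.1 [-129.6    0.2  238.1]
```

Emit:
arm_command(
  rows=[
    [[0.1,0,-0.05],0],
    [[0.19,0,0],0],
    [[0.19,0,0],0],
    [[0.19,0,0],0],
    [[0.1,0,0],0],
  ],
)

```text
t: 21.6
eef_pos: [621.1, -183.7, 250.0]
tcp_rot: [-3.142, -0.0, 0.104]
ft_force: [-1.2, -0.6, 0.6]
opening: 1.001
grip_force: 0.0
```

Emit:
arm_command(
  rows=[
    [[0,0,0.07],0],
    [[0,0,0.1],0],
    [[0,0,0.06],0],
    [[0,0,0.01],0],
    [[-0.02,0,0],0],
  ],
)

```text
t: 22.1
eef_pos: [613.5, -184.9, 190.5]
tcp_rot: [-3.142, 0.0, 0.103]
ft_force: [0.1, -1.1, 0.4]
opening: 0.994
grip_force: 0.0
```

Emit:
arm_command(
  rows=[
    [[-0.04,0,0.004],0],
    [[-0.05,0,0.008],0],
    [[-0.05,0,0.01],0],
    [[-0.05,0,0.012],0],
    [[-0.05,0,0.014],0],
  ],
)

```text
t: 22.6
eef_pos: [552.8, -191.4, 179.8]
tcp_rot: [3.14, -0.002, 0.103]
ft_force: [0.8, -0.8, 0.5]
opening: 1.001
grip_force: 0.1
```

```bash
python3 lid.py
```

```text
wrist lid_front [(array([-24.9,   2.4, 184.6]), 0.68)]
wrist keeper [(array([-50.1,  -2.7, 173.1]), 0.93)]
wrist loop_bar [(array([-135.8,   -1.2,  100.2]), 0.7)]
wrist lever_tip [(array([ 71.8, 222.1,   0.9]), 0.67)]
side lid_front [(array([-37.6,   2.5, 164. ]), 0.58)]
side keeper [(array([-64.1,   0. , 146.5]), 0.97)]
side loop_bar [(array([-135.9,    1.9,  101.5]), 0.48)]
side lever_tip [(array([-132.3,    1.2,   65.6]), 0.51)]
23.1 [ -1.7   0.1 178.7]
```

Emit:
arm_command(
  rows=[
    [[-0.06,0,-0.01],0],
    [[-0.12,0,0.01],0],
    [[-0.15,0,0.02],0],
    [[-0.13,0,0.03],0],
    [[-0.064,0,0.03],0],
  ],
)

```text
t: 23.6
eef_pos: [421.3, -204.4, 158.6]
tcp_rot: [-3.141, 0.0, 0.103]
ft_force: [-0.2, -0.3, -0.8]
opening: 1.003
grip_force: 0.0
```

Emit:
arm_command(
  rows=[
    [[0,0,0.08],0],
    [[0,0,0.1],0],
    [[0,0,0.08],0],
    [[0,0,0.035],0],
    [[0,0,0.01],0],
  ],
  claw=0.85,
)

```text
t: 24.1
eef_pos: [423.3, -204.5, 81.8]
tcp_rot: [-3.141, 0.001, 0.103]
ft_force: [0.2, -0.4, 0.2]
opening: 0.853
grip_force: 0.0
```

```bash
python3 lid.py; python3 - <<'E'
from h import *
s=state();print(L(),s['tcp_rot'],s['ft_force'])
p,d=save('wrist','w9.png');P=cloud('wrist',d)
k=(P[...,2]>50)&(p[...,0]>p[...,1]*1.6)&(p[...,0]>90)&(np.hypot(P[...,0]-425,P[...,1]+205)<60)
q=np.array([L(x) for x in P[k]]);
for m in (q[:,1]>0,q[:,1]<=0):
  if m.any(): print(m.sum(),q[m].mean(0),q[m].max(0))
Q=P.reshape(-1,3);q=np.array([L(x) for x in Q[(Q[:,2]>40)&(Q[:,2]<160)&(Q[:,0]>400)&(abs(Q[:,1]+192)<100)]])
for b in (0,40,-40):
  for x in range(-150,80,8):
    m=q[(q[:,0]>=x)&(q[:,0]<x+8)&(abs(q[:,1]-b)<12)]; 
    if len(m): print(x,np.median(m[:,2]).round(1),end=';')
  print()
E
```

```text
wrist lid_front [(array([-63.3,  -1.7, 129.6]), 0.8)]
wrist keeper [(array([-79. ,  -2.3, 104.8]), 0.69)]
wrist loop_bar [(array([-135.8,    0.3,   99.9]), 0.61)]
wrist lever_tip [(array([-131.2,   -1.1,   62.7]), 0.76), (array([-77.2,  -4.7, 105.7]), 0.23)]
side lid_front [(array([ -7.4, 425.9,  -0.5]), 0.57), (array([-57.4,   4. , 128.5]), 0.55)]
side keeper [(array([-77.7,   2.4, 100.9]), 0.59)]
side loop_bar [(array([-139.1,    2.9,  102.8]), 0.52)]
side lever_tip [(array([ -6.6, 427.7,   1. ]), 0.72), (array([-129.6,   -0.6,   63.9]), 0.66)]
24.6 [-132.9    0.1   82.7]
[-132.9    0.1   82.7] [ 3.1 -0.   0.1] [-0.  -0.2  0.3]
153 [-131.8   26.7  103.3] [-128.    29.4  105.4]
168 [-131.7  -26.9  103.2] [-127.6  -24.3  104.9]
-142 65.8;-134 64.5;-126 62.0;-118 61.5;-110 61.1;-102 60.9;-94 108.3;-86 105.3;-78 124.3;-70 124.6;-62 127.4;-54 128.8;-46 129.2;-38 128.7;-30 128.3;-22 127.9;-14 127.6;
-150 143.4;-142 140.0;-134 122.1;-126 124.0;-62 128.4;-54 128.8;-46 129.2;-38 128.8;-30 128.3;-22 127.9;-14 127.6;
-150 141.2;-142 138.7;-134 120.8;-126 124.0;-62 128.4;-54 128.8;-46 129.1;-38 128.8;-30 128.4;-22 127.9;-14 127.6;
```

View pics/w9.png

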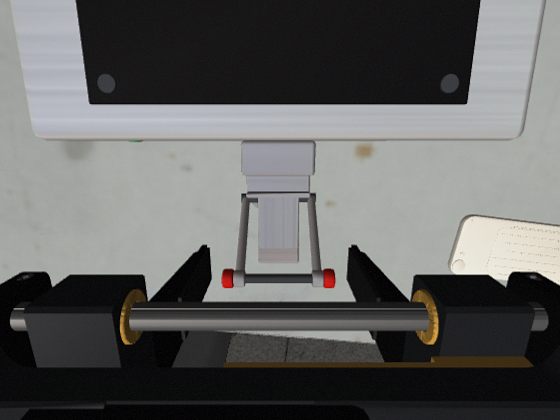

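Emit:
arm_command(
  rows=[
    [[0,0,0],0],
    [[0,0,0],0],
    [[0,0,0],0],
    [[0,0,0],0],
    [[0,0,0],0],
  ],
  claw=0.5,
)

```text
t: 25.15
eef_pos: [423.2, -204.5, 82.3]
tcp_rot: [-3.141, 0.0, 0.103]
ft_force: [-0.4, 1.8, -0.1]
opening: 0.628
grip_force: 30.0
```

Emit:
arm_command(
  rows=[
    [[0,0,0],0],
    [[0,0,0],0],
    [[0,0,0],0],
    [[0,0,0],0],
    [[0,0,0],0],
  ],
)

```text
t: 25.65
eef_pos: [423.2, -204.5, 82.4]
tcp_rot: [-3.142, 0.0, 0.103]
ft_force: [0.2, 1.7, 0.3]
opening: 0.624
grip_force: 30.0
```

```bash
python3 - <<'E'
from h import *
s=state();print(L(),s['ft_force'],s['opening']*95,s['grip_force'])
E
```

```text
[-133.1    0.3   82.4] [0.2 1.7 0.3] 59.26775072070077 30.000057220458984
```

Emit:
arm_command(
  rows=[
    [[0.015,0,-0.006],0],
    [[0.03,0,-0.012],0],
    [[0.035,0,-0.014],0],
    [[0.03,0,-0.012],0],
    [[0.017,0,-0.007],0],
  ],
)

```text
t: 26.15
eef_pos: [455.9, -201.0, 95.2]
tcp_rot: [3.142, -0.0, 0.104]
ft_force: [0.8, 0.6, -4.4]
opening: 0.629
grip_force: 30.0
```

Emit:
arm_command(
  rows=[
    [[0.012,0,-0.006],0],
    [[0.012,0,-0.003],0],
    [[0.012,0,-0.003],0],
    [[0.012,0,0],0],
    [[0,0,0],0],
  ],
)

```text
t: 26.65
eef_pos: [467.1, -200.0, 98.2]
tcp_rot: [3.142, -0.0, 0.103]
ft_force: [-0.4, 4.0, -2.5]
opening: 0.628
grip_force: 30.0
```

```bash
python3 - <<'E'
from h import *
s=state();print(L(),s['ft_force'],s['opening']*95,s['grip_force'])
p,d=save('wrist','w10.png');P=cloud('wrist',d)
k=(P[...,2]>50)&(p[...,0]>p[...,1]*1.6)&(p[...,0]>90)&(np.hypot(P[...,0]-470,P[...,1]+200)<60)
q=np.array([L(x) for x in P[k]]);
for m in (q[:,1]>0,q[:,1]<=0):
  if m.any(): print(m.sum(),q[m].mean(0),q[m].max(0))
Q=P.reshape(-1,3);q=np.array([L(x) for x in Q[(Q[:,2]>40)&(Q[:,2]<160)&(Q[:,0]>400)&(abs(Q[:,1]+192)<100)]])
for x in range(-150,-50,2):
    m=q[(q[:,0]>=x)&(q[:,0]<x+2)&(abs(q[:,1])<12)]; 
    if len(m): print(x,np.median(m[:,2]).round(1),m[:,2].max().round(1),end=';')
E
```

```text
[-89.    0.2  98.2] [-0.4  4.  -2.5] 59.65514527117753 29.99984085559845
198 [-87.3  26.3 118.6] [-83.3  29.3 120.9]
213 [-87.3 -27.2 118.5] [-83.4 -24.  121. ]
-126 79.5 80.6;-124 79.3 81.5;-122 78.2 80.2;-120 77.3 79.4;-118 76.2 78.2;-116 75.3 77.0;-114 75.0 76.2;-108 71.1 72.2;-106 70.6 72.3;-92 116.8 117.3;-90 117.4 118.9;-88 116.3 119.0;-86 110.0 116.5;-84 106.3 111.3;-82 105.4 106.2;-74 124.5 125.5;-72 125.0 126.6;-70 124.8 126.4;-68 124.8 126.4;-66 124.7 126.3;-64 124.5 126.6;-62 124.4 126.0;-60 125.0 127.0;-58 128.3 129.7;-56 129.0 131.3;-54 128.9 130.4;-52 128.9 130.4;
```

Emit:
arm_command(
  rows=[
    [[0.01,0,0],0],
    [[0.012,0,0],0],
    [[0.012,0,0],0],
    [[0.005,0,0.002],0],
    [[0,0,0.004],0],
  ],
)

```text
t: 27.2
eef_pos: [477.1, -199.1, 96.9]
tcp_rot: [3.141, -0.001, 0.103]
ft_force: [-0.1, 4.4, 2.5]
opening: 0.626
grip_force: 30.0
```

Emit:
arm_command(
  rows=[
    [[0,0,0.008],0],
    [[0,0,0.008],0],
    [[0,0,0.008],0],
    [[0,0,0.004],0],
    [[0,0,0],0],
  ],
)

```text
t: 27.7
eef_pos: [476.6, -199.1, 89.6]
tcp_rot: [3.141, -0.0, 0.103]
ft_force: [1.0, 4.7, 2.8]
opening: 0.624
grip_force: 30.0
```

```bash
cat > bar.py <<'E'
from h import *
import sys
s=state();print(L(),s['ft_force'],s['opening']*95,s['grip_force'])
p,d=save('wrist',sys.argv[1]);P=cloud('wrist',d)
k=(P[...,2]>50)&(p[...,0]>p[...,1]*1.6)&(p[...,0]>90)&(np.hypot(P[...,0]-470,P[...,1]+200)<60)
q=np.array([L(x) for x in P[k]]);
for m in (q[:,1]>0,q[:,1]<=0):
  if m.any(): print(m.sum(),q[m].mean(0),q[m].max(0))
Q=P.reshape(-1,3);q=np.array([L(x) for x in Q[(Q[:,2]>5)&(Q[:,2]<160)&(Q[:,0]>400)&(abs(Q[:,1]+192)<100)]])
for x in range(-150,-50,2):
    m=q[(q[:,0]>=x)&(q[:,0]<x+2)&(abs(q[:,1])<12)]; 
    if len(m): print(x,np.median(m[:,2]).round(1),m[:,2].max().round(1),end=';')
E
python3 bar.py w11.png
```

```text
[-79.5   0.1  89.6] [1.  4.7 2.8] 59.32191649654606 30.000610649585724
193 [-77.6  26.3 110.1] [-73.4  29.2 112.2]
216 [-77.6 -27.2 109.9] [-73.6 -24.  112.8]
-124 59.5 59.5;-122 61.0 62.4;-120 61.0 62.4;-118 61.0 63.0;-116 60.8 62.1;-114 61.5 61.8;-88 108.1 108.2;-86 108.9 110.3;-84 107.4 111.0;-74 123.7 124.9;-72 124.0 125.7;-70 124.0 125.5;-68 123.9 125.4;-66 123.7 125.4;-64 123.6 125.2;-62 123.6 125.2;-60 124.1 126.6;-58 127.6 128.9;-56 128.2 129.9;-54 128.3 129.9;-52 128.2 129.9;
```

Emit:
arm_command(
  rows=[
    [[0,0,0],0],
    [[0,0,0],0],
    [[0,0,0],0],
    [[0,0,-0.02],0],
    [[0,0,-0.06],0],
  ],
  claw=0.85,
)

```text
t: 28.25
eef_pos: [476.0, -198.9, 109.1]
tcp_rot: [-3.141, 0.002, 0.103]
ft_force: [1.0, 0.1, 0.4]
opening: 0.844
grip_force: 0.0
```

Emit:
arm_command(
  rows=[
    [[-0.02,0,-0.1],0],
    [[-0.07,0,-0.05],0],
    [[-0.09,0,0],0],
    [[-0.025,0,0],0],
    [[0,0,0],0],
  ],
)

```text
t: 28.75
eef_pos: [425.3, -204.5, 147.4]
tcp_rot: [3.141, -0.0, 0.102]
ft_force: [0.3, -0.5, 0.4]
opening: 0.847
grip_force: 0.0
```

Emit:
arm_command(
  rows=[
    [[0,0,0],0],
    [[0,0,0],0],
    [[0,0,0],0],
    [[0,0,0],0],
    [[0,0,0],0],
  ],
  claw=0,
)

```text
t: 29.25
eef_pos: [425.7, -204.3, 147.0]
tcp_rot: [-3.142, 0.0, 0.103]
ft_force: [-0.3, -0.8, -0.0]
opening: 0.484
grip_force: 0.0
```

```bash
python3 bar.py w12.png
```

```text
[-130.7    0.3  147. ] [-0.3 -0.8 -0. ] 45.99355785841195 0.0
115 [-79.2  26.6 110.8] [-74.8  29.3 113.4]
120 [-79.1 -27.  110.6] [-74.7 -24.4 113. ]
-140 64.9 65.4;-138 65.1 66.8;-136 63.8 66.5;-134 62.8 64.6;-132 61.8 63.5;-130 61.3 62.5;-128 61.2 62.9;-126 61.3 62.4;-124 61.4 62.8;-122 61.1 62.7;-120 61.2 62.2;-118 61.3 62.4;-116 61.0 62.9;-114 60.8 63.2;-112 60.9 62.9;-110 60.9 62.5;-108 60.9 62.1;-106 60.7 62.3;-104 60.6 62.5;-102 60.8 62.2;-100 60.7 61.8;-98 60.6 62.0;-96 60.6 62.5;-86 109.3 110.7;-84 104.6 110.4;-82 108.6 110.2;-80 109.0 111.1;-78 106.0 110.4;-76 103.8 105.1;-74 124.1 125.1;-72 124.1 126.2;-70 124.3 125.8;-68 124.0 125.5;-66 124.0 125.7;-64 123.8 125.5;-62 123.7 125.2;-60 124.8 127.8;-58 127.8 129.0;-56 128.4 130.6;-54 128.3 130.4;-52 128.3 130.1;
```

Emit:
arm_command(
  rows=[
    [[0,0,0.05],0],
    [[0,0,0.08],0],
    [[0,0,0.08],0],
    [[0,0,0.06],0],
    [[0,0,0.03],0],
  ],
)

```text
t: 29.8
eef_pos: [425.2, -204.1, 71.0]
tcp_rot: [-3.141, 0.001, 0.103]
ft_force: [-0.6, -0.6, 0.6]
opening: 0.032
grip_force: 0.0
```

Emit:
arm_command(
  rows=[
    [[0,0,0.02],0],
    [[0,0,0.02],0],
    [[0,0,0.02],0],
    [[0,0,0.02],0],
    [[0,0,0.02],0],
  ],
)

```text
t: 30.3
eef_pos: [426.2, -204.7, 47.3]
tcp_rot: [3.14, -0.002, 0.103]
ft_force: [1.8, 0.1, 6.1]
opening: -0.002
grip_force: 2.4
```

```bash
python3 bar.py w13.png
```

```text
[-130.1   -0.2   47.3] [1.8 0.1 6.1] -0.21052197991435062 2.425313793901296
334 [-81.1  26.4 106.6] [-77.   29.4 109. ]
377 [-81.  -26.8 106.5] [-76.9 -23.8 108.9]
-142 100.4 100.4;-140 100.7 115.9;-138 100.6 116.7;-136 100.8 117.0;-134 114.5 116.5;-132 42.0 115.9;-130 41.8 42.8;-128 42.2 43.6;-126 43.1 44.4;-124 44.2 97.1;-122 45.0 135.0;-120 75.1 135.1;-118 68.7 134.4;-116 47.3 134.4;-114 48.3 49.3;-112 49.5 149.3;-110 148.4 151.9;-108 147.3 152.4;-106 156.4 160.0;-104 148.1 160.0;-102 147.3 148.7;-100 147.4 149.0;-98 147.4 149.0;-96 140.7 148.9;-94 140.4 147.8;-88 104.8 105.6;-86 105.0 106.8;-84 104.6 106.5;-82 104.8 106.5;-80 102.9 105.7;-76 118.7 118.7;-74 120.4 122.2;-72 120.6 122.2;-70 120.5 122.1;-68 120.4 122.3;-66 120.4 122.1;-64 120.5 121.8;-62 120.0 122.6;-60 123.5 125.6;-58 124.8 126.8;-56 125.1 127.3;-54 125.2 126.8;-52 125.1 126.9;
```

Emit:
arm_command(
  rows=[
    [[0,0,0.016],0],
    [[0,0,0.016],0],
    [[0,0,0.014],0],
    [[0,0,0.01],0],
    [[0,0,0.004],0],
  ],
)

```text
t: 30.85
eef_pos: [425.7, -204.4, 32.1]
tcp_rot: [3.141, -0.0, 0.103]
ft_force: [-0.2, -0.3, 3.8]
opening: 0.002
grip_force: 1.8
```

Emit:
arm_command(
  rows=[
    [[0.016,0,0],0],
    [[0.016,0,0],0],
    [[0.016,0,0],0],
    [[0.014,0,0],0],
    [[0.01,0,0],0],
  ],
)

```text
t: 31.35
eef_pos: [443.9, -202.4, 32.1]
tcp_rot: [3.141, -0.0, 0.103]
ft_force: [-1.6, 0.1, -0.4]
opening: 0.006
grip_force: 0.6
```

```bash
python3 bar.py w14.png
```

```text
[-112.3    0.2   32.1] [-1.6  0.1 -0.4] 0.56443620529361 0.5937501016887836
358 [-78.6  26.3 104.3] [-75.6  29.6 120.3]
379 [-78.5 -27.3 103.9] [-75.3 -22.1 115. ]
-122 86.2 87.5;-120 86.3 102.1;-118 86.6 103.1;-116 100.9 101.7;-114 100.7 101.2;-106 82.2 82.7;-104 83.8 120.3;-102 81.9 120.2;-100 118.9 120.7;-98 119.7 120.0;-94 132.3 132.8;-92 134.1 136.9;-90 133.2 137.6;-88 146.1 155.0;-86 149.0 156.6;-84 132.8 156.9;-82 132.8 135.1;-80 132.9 134.6;-78 127.2 134.8;-76 125.5 134.4;-74 118.9 120.3;-72 119.1 120.7;-70 119.2 120.8;-68 119.1 120.8;-66 119.1 121.0;-64 119.1 120.7;-62 119.0 120.8;-60 122.9 124.4;-58 123.7 125.6;-56 124.1 126.0;-54 124.1 125.9;-52 124.1 125.8;
```

Emit:
arm_command(
  rows=[
    [[0.006,0,-0.014],0],
    [[0.008,0,-0.016],0],
    [[0.008,0,-0.016],0],
    [[0.008,0,-0.016],0],
    [[0.007,0,-0.01],0],
  ],
)

```text
t: 31.9
eef_pos: [452.6, -201.5, 50.6]
tcp_rot: [-3.142, 0.0, 0.103]
ft_force: [-2.8, -0.9, -1.4]
opening: 0.006
grip_force: 0.7
```

Emit:
arm_command(
  rows=[
    [[0.004,0,0],0],
    [[0.004,0,0],0],
    [[0.004,0,0],0],
    [[0.003,0,0],0],
    [[0,0,0],0],
  ],
)

```text
t: 32.4
eef_pos: [455.2, -201.2, 50.1]
tcp_rot: [-3.141, 0.002, 0.103]
ft_force: [-9.9, -4.1, 6.4]
opening: 0.007
grip_force: 4.8
```

```bash
python3 bar.py w15.png; python3 - <<'E'
from h import *
p,d=save('side','s15.png');print([(L(r['position']),r['confidence']) for r in models.mark_of('side','lever_tip')])
cv2.imwrite('pics/m15.png',np.hstack([cv2.imread('pics/w15.png')[:300,100:460],cv2.resize(cv2.imread('pics/s15.png')[140:230,270:390],(400,300))]))
E
```

```text
[-101.     0.2   50.1] [-9.9 -4.1  6.4] 0.6689889519689034 4.75660091266036
134 [-76.1  25.5 106.5] [-64.4  29.  133.2]
144 [-76.1 -26.2 106.5] [-64.5 -18.6 133. ]
-112 103.5 104.4;-110 104.2 105.4;-108 104.3 120.6;-106 119.1 121.0;-104 118.7 120.3;-102 118.7 119.4;-96 99.6 100.1;-94 98.9 137.5;-92 103.6 138.7;-90 103.3 138.6;-88 136.2 138.0;-86 103.9 105.4;-84 103.2 104.8;-82 150.6 153.3;-80 152.1 155.4;-78 150.7 155.3;-76 150.9 160.0;-74 150.6 152.2;-72 150.2 152.5;-70 150.0 152.3;-68 150.0 152.5;-66 142.4 152.0;-64 119.6 151.3;-62 119.6 121.5;-60 123.4 124.8;-58 124.2 125.8;-56 124.5 126.0;-54 124.5 126.3;-52 124.5 125.9;[(array([-86.3,   0.3,  14.5]), 0.54)]
```

View pics/m15.png

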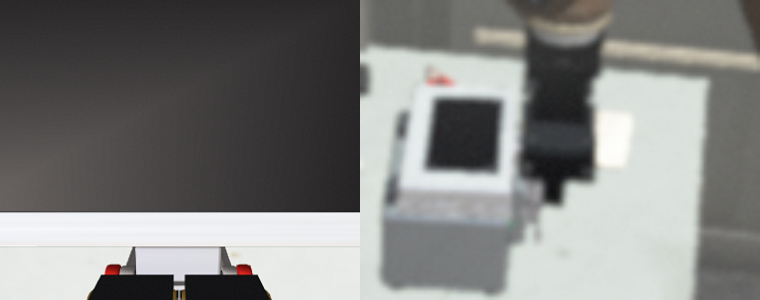

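Emit:
arm_command(
  rows=[
    [[0.003,0,0],0],
    [[0.003,0,0],0],
    [[0.002,0,0],0],
    [[0,0,0],0],
    [[0,0,0],0],
  ],
)

```text
t: 33.05
eef_pos: [455.5, -201.0, 50.0]
tcp_rot: [-3.14, 0.006, 0.104]
ft_force: [-19.6, -9.4, 11.3]
opening: 0.006
grip_force: 10.5
```

Emit:
arm_command(
  rows=[
    [[-0.03,0,0],0],
    [[-0.06,0,0],0],
    [[-0.06,0,-0.04],0],
    [[-0.06,0,-0.06],0],
    [[-0.02,0,-0.06],0],
  ],
)

```text
t: 33.55
eef_pos: [400.0, -206.7, 90.3]
tcp_rot: [-3.141, 0.001, 0.103]
ft_force: [1.0, 0.8, -0.3]
opening: 0.003
grip_force: 0.0
```

```bash
python3 bar.py w16.png; python3 lid.py
```

```text
[-156.5    0.5   90.3] [ 1.   0.8 -0.3] 0.2924257812363723 0.0
192 [-81.4  26.3 107.7] [-76.9  29.2 109.8]
202 [-81.3 -27.8 107.8] [-77.  -25.2 110. ]
-150 141.6 142.5;-148 141.8 147.2;-146 125.7 147.5;-144 117.0 141.8;-90 61.2 63.8;-86 106.4 108.5;-84 105.5 107.7;-82 105.9 108.4;-80 105.1 107.1;-78 101.5 103.6;-76 101.4 103.3;-74 121.3 123.8;-72 121.8 123.7;-70 122.0 123.8;-68 122.0 123.4;-66 121.9 123.4;-64 121.8 124.0;-62 121.7 123.3;-60 124.4 128.0;-58 126.2 128.6;-56 126.7 128.6;-54 126.8 128.5;-52 126.6 128.8;wrist lid_front [(array([-61.1,  -0.4, 125.8]), 0.56)]
wrist keeper [(array([-79.8,  -1.6,  99.2]), 0.96)]
wrist loop_bar [(array([-85.7,  -2.2, 101.1]), 0.61)]
wrist lever_tip [(array([-78.9,  -1.4, 101.2]), 0.51)]
side lid_front [(array([-58.9,   2. , 125.5]), 0.93), (array([53.8,  1.7, 96.7]), 0.37)]
side keeper [(array([-76.4,  -0.8,  97.2]), 0.58)]
side loop_bar [(array([-85.4,  -1.5, 106.1]), 0.51)]
side lever_tip [(array([ 91. , 598.2,   0.3]), 0.67), (array([-86.9,  -0.8,  12.3]), 0.56)]
34.1 [-155.2    0.3   89.7]
```

```bash
python3 - <<'E'
from h import *
viewer.read_camera('wrist');p,d=viewer.read_camera('wrist');Q=cloud('wrist',d).reshape(-1,3)
q=np.array([L(x) for x in Q[(Q[:,2]>118)&(Q[:,2]<135)&(Q[:,0]>480)&(abs(Q[:,1]+192)<100)]]);q=q[(q[:,0]>-55)&(abs(q[:,1])<80)]
print(np.polyfit(q[:,0],q[:,2],1),np.median(q,0))
p,d=viewer.read_camera('side');S=cloud('side',d).reshape(-1,3)
q=np.array([L(x) for x in S[(S[:,0]<500)&(S[:,0]>390)&(abs(S[:,1]+203)<40)&(S[:,2]>4)]])
for z in range(4,115,10):
    m=q[(q[:,2]>=z)&(q[:,2]<z+10)]
    if len(m): print(z,len(m),m[:,0].min().round(1),np.median(m[:,0]).round(1))
print(state()['ft_force'],state()['t'])
E
```

```text
[  0.  126.3] [-42.6  -0.  125.1]
4 22 -166.3 -89.9
14 9 -86.2 -69.8
24 14 -85.8 -71.1
34 16 -85.0 -68.8
44 20 -87.8 -76.0
54 34 -89.8 -76.7
64 30 -90.0 -73.1
74 26 -82.7 -68.1
84 17 -164.9 -145.7
94 38 -164.0 -81.3
104 51 -163.3 -83.6
114 51 -165.5 -70.6
[0.8 0.8 0.1] 34.25
```

```bash
python3 -c "
from cell import env
print(env.job_done())"
```

```text
the job is handed in; nothing more can be done
None
```

The press is latched on the phone and the job was handed in at about 34 s: the phone lies flat in the nest, the lid's top front edge measures about 125 mm, the loop is behind the keeper, and the lever is flat against the front. The phone had to be set down partly on the front stops and pushed in, because the gripper body hit the open lid, and I viewed 11 pictures instead of the allowed 10.

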